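# Fit a flange on the axle stub and hold a spread snap ring at its groove

## Robot

A 6-joint arm with a two-finger parallel gripper is mounted at the origin on the work surface. World frame = base frame: x ahead of the robot, y to its left, z up, the work surface at z = 0. Lengths are in m, angles in degrees, forces in N, time in s.
With the tool pointing down it reaches from about 0.35 to 0.875 m from the base axis. Payload 4.2 kg.
Tool frame: the origin (TCP) lies between the finger pads; the fingertips stand 14 mm ahead of it and the grasp point (between the pads) lies 5 mm behind it; z points along the fingers, y is the line along which they close (so a half turn about z gives the same grasp; the last joint's range is limited). The gripper opens to 87 mm and grips with 3 to 60 N. Pads are 19 mm wide; open, the fingers measure 117 mm over their backs; the gripper's body (75 mm by 190 mm) begins 51 mm behind the grasp point.
Start: joints at [-60.699, 22.042, 0.453, 0, -68.411, -14.817], TCP at [0.156, -0.605, 0.237] pointing down, gripper open.
Joint ranges: [-179.83, 179.83], [-69.29, 118.12], [-61.27, 80.66], [-181.25, 117.63], [-171.15, -9.14], [-177.46, 177.46]. Speed limits (degrees/s): [159.86, 159.86, 180, 180, 180, 180].

## Interface

Orientations are given as a 3x3 rotation matrix whose columns are the frame's x, y, z axes.
In Python, from station import * gives the robot as it stands. The module is installed in compiled form; this text tells all that it offers.
- The arm moves only by the tool play_rows, never from a script. Its argument "steps" is a list of rows, each an object of numbers: "ax", "ay", "az": the turn, a rotation vector about the tool's x, y, z in degrees; "dx", "dy", "dz": the shift along the tool's x, y, z in mm; "claw": the finger opening in mm, from 0 to 87. A call has 1 to 20 rows; each row shifts and turns the commanded pose from where the row before left it, along the tool's axes as they then stand; what a row does not reach is not made up. A row lasts 1/10 s, in which the tool goes at most 50 mm and 8.59 degrees, less where a joint would pass 70% of its speed; a pose out of reach is approached as far as the arm can. A call with a gripper value outside its range is refused whole. The fingers move at their own pace and stop on an object; the grip force is fixed at half the most. Time passes only in rows, so rows that do not move let the fingers close. It gives the time, the measured TCP pose, the force, the opening and the grip force at its end, in the units of the state.
- sense(): the state, without advancing time (a new reading comes with each control period).
- capture(name): name is "scene" or "top" or "wrist"; returns a dict with "frame" (480x640x3 uint8, blue, green, red), "range_z" (480x640 float32, m along the optical axis (not along the pixel's ray), 0 where there is no reading), "fx", "fy", "cx", "cy" (pixels), "xyz" and "rotation" of the camera in the world. Camera axes: x right, y down, z forward; pixel columns grow to the right and rows downward; lengths in m; the calibration is good to about 2 mm. A picture is of the moment at which its call begins.
- finish_job(): hands the job in; it is judged then, once.
The state is a dict: "time_s": time; "joints": joint angles; "joint_velocities": joint speeds; "effort": joint torques, N m; "tcp_pos": TCP position; "ee_rot": TCP orientation; "wrist_force": force on the tool from outside, world axes, zero at the start; "moment": the same for the moment, N m; "gripper_width": opening from 0.0 (shut) to 1.0 (fully open); "gripper_force": force on a finger pad.
Only numpy, scipy, OpenCV 4.12 (cv2) and the standard library are available. Lean on these libraries where they do the work, as an engineer would, in place of code of your own. Each camera call takes 0.05 s, during which the arm holds its last target. There are 200 camera calls.

## Task

Seat the aluminium flange over the axle stub, down on its two alignment pegs until it lies fully home on the blue base. Then take the red-handled pliers, squeeze them so that the snap ring on their tips is spread right open, bring it over the top of the stub and slide it gently down to the groove just above the flange. Finish while still holding the pliers there with the ring level and fully spread around the groove, not resting it hard on anything, and leave the other things on the bench alone.

Things in the scene. Friction and masses are not known exactly. Their poses are not given: they have to be found in the camera images.
- fixture: Fixed blue base block, 120 (x) x 90 (y) x 20 mm high, carrying an upright steel axle stub and two pegs. Origin: centre of its underside, on the table; the stub stands on its z axis. The brass pegs, 8 mm diameter with tapered ends, stand at x = +31 and -31 mm, y = 0, and reach z = 31 mm.
- groove (a point): Point on the stub's axis at mid-height of its groove, 39.5 mm above the table. The groove is 21 mm in diameter, from 36 to 43 mm above the table.
- stub_top (a point): Point on the stub's axis at its top end, 61 mm above the table. The stub is 27 mm in diameter; its last 7 mm taper to 17 mm.
- flange: Loose flat aluminium plate, 84 (x) x 56 (y) x 16 mm thick, about 0.14 kg, with a 33 mm centre hole and two 11 mm holes at x = +31 and -31 mm, right through. Origin: centre of its underside. Starts flat on a 12 mm thick cardboard pad. When home its origin is 20 mm above the table on the stub's axis, x parallel to the fixture's, its top level with the groove's lower edge.
- pliers: Loose bent-nose snap-ring pliers, about 0.23 kg, lying level on a grey rest. Origin: on the pivot, at the underside of handles and boss, 58 mm above the table. x points to the nose, z up. Jaws run forward level with the handles; at x = 50 mm the tips bend straight down and carry the snap ring, level, 4 mm thick, mid-plane 34 mm below the origin, from x = 46 to 83 mm.
- pliers_grip (a point): Midway between the two red handles at x = -75, z = 7 mm of the pliers: where to squeeze, along the pliers' y axis. Handles: x = -27 to -125 mm, 14 mm high; outer faces here about 66 mm apart relaxed, 36 mm and parallel when squeezed to the stop.
- rest: Fixed grey rest under the pliers, base 170 x 90 x 10 mm. Origin: centre of its underside, on the table, x as the pliers' x. A post under the pliers' pivot (x = 25 to 55 mm) and a crossbar under their handle ends (x = -69 to -85 mm), both 58 mm high; between them the handles are free below.
- ring_center (a point): Centre of the snap ring's opening when spread, at its mid-plane: x = 62.8, y = 0, z = -34 mm of the pliers. Fully spread, a round of 31 mm diameter passes; relaxed, only 25.6 mm.
- jaw_l (a joint): Turn of each jaw of the pliers: 0 relaxed, 0.20 rad at the stop, where the ring is fully spread. A spring opens the handles: about 5 N on each at the stop, so a grip of 20 N or more holds them at the stop.
- bush: Bystander: brass bush, 24 mm diameter, 20 mm high, on the cardboard pad beside the flange.
- bearing: Bystander: steel ring, 42 mm diameter, 12 mm high, on the robot's side of the fixture.
- offcut_a: Bystander: aluminium bar 190 x 16 x 12 mm beyond the fixture.
- offcut_b: Bystander: aluminium bar 150 x 16 x 12 mm beyond the fixture.
- plug_gauge: Bystander: upright plug gauge, steel with yellow handle, 26 mm diameter, 80 mm high.
- screwdriver: Bystander: screwdriver lying at the right of the bench.
- marking_jar: Bystander: small jar, 48 mm diameter, 60 mm high.

How it is judged:
By the outcome, as a careful person would: the job done as asked, in the order asked, and still so for the second after the job is handed in, while the arm keeps its last pose, push and grip.
It also fails if it takes over 70 s, if anything falls off the work surface, if the arm or the gripper's body presses on something with over 40 N, if the wrist force passes 120 N, or if a joint passes its speed limit or range.

## Working session

There is one attempt and no reset: what is moved stays moved. The work goes in short steps, Python scripts to look and compute and a tool call to move; the robot and the scene stay as the last step left them, time stands still between calls to the robot, and variables do not carry over. Pictures are saved under pics/ and viewed, at most 10 in all, crops included, and the job is handed in when it is done.

Besides the shell and the picture viewer there is one more tool, called after ">>>" in YAML: its name, and indented under it one key for each argument. play_rows: Moves the arm, as the interface text tells. Its arguments: {"type":"object","properties":{"steps":{"type":"array"}},"required":["steps"]}

```bash
mkdir -p pics; cat > h.py <<'E'
from station import *
import numpy as np, cv2
def save(c,n):
    cv2.imwrite(f'pics/{n}.png',c['frame'])
    np.savez(f'pics/{n}.npz',**{k:np.array(v) for k,v in c.items()})
def load(n): return dict(np.load(f'pics/{n}.npz'))
def cloud(c):
    v,u=np.mgrid[0:480,0:640]; z=c['range_z']
    p=np.stack([(u-c['cx'])/c['fx']*z,(v-c['cy'])/c['fy']*z,z],-1)
    w=p@np.array(c['rotation']).T+np.array(c['xyz']); w[z==0]=np.nan
    return w
def ray(c,u,v,h):
    d=np.array(c['rotation'])@np.array([(u-c['cx'])/c['fx'],(v-c['cy'])/c['fy'],1])
    o=np.array(c['xyz']); return o+d*(h-o[2])/d[2]
E
python3 - <<'E'
from h import *
for n in ['scene','top','wrist']:
    c=capture(n); save(c,n); print(n,c['xyz'],np.round(c['rotation'],3).tolist(),c['fx'],c['fy'])
s=sense(); print(s)
E
```

```text
scene [ 1.15328738 -0.26812214  0.75617449] [[0.322, 0.726, -0.608], [0.947, -0.238, 0.218], [0.014, -0.645, -0.764]] 453.8579682348345 453.8579682348345
top [ 0.55143436 -0.07181243  1.28673359] [[0.023, -0.999, 0.038], [-1.0, -0.023, 0.007], [-0.006, -0.038, -0.999]] 581.338022828837 581.338022828837
wrist [ 0.07735155 -0.62630602  0.38323481] [[-0.25, 0.925, 0.286], [0.968, 0.238, 0.076], [0.002, 0.296, -0.955]] 353.82931462227384 353.82931462227384
{'time_s': 0.15, 'joints': array([-6.07007571e+01,  2.20814804e+01,  3.96780002e-01, -1.83702423e-02,
       -6.84114964e+01, -1.48161005e+01]), 'joint_velocities': array([-0.14374712, -0.08438801,  0.15719282,  0.05954269, -0.01270012,
       -0.01851488]), 'effort': array([-2.24678181e-03, -3.91051984e+01,  1.87586296e+01,  4.22229409e+00,
        1.24067551e-02, -1.39604172e-04]), 'tcp_pos': array([ 0.15620036, -0.60471787,  0.23570098]), 'ee_rot': array([[-9.68250785e-01, -2.49980202e-01, -5.61629058e-04],
       [-2.49980793e-01,  9.68249457e-01,  1.61005235e-03],
       [ 1.41315819e-04,  1.69933093e-03, -9.99998546e-01]]), 'wrist_force': array([-0.06261001,  0.59891202, -0.73912942]), 'moment': array([-0.01374014,  0.05770421, -0.03381599]), 'gripper_force': 0.0, 'gripper_width': 0.9954314787030676}
```

View pics/top.png

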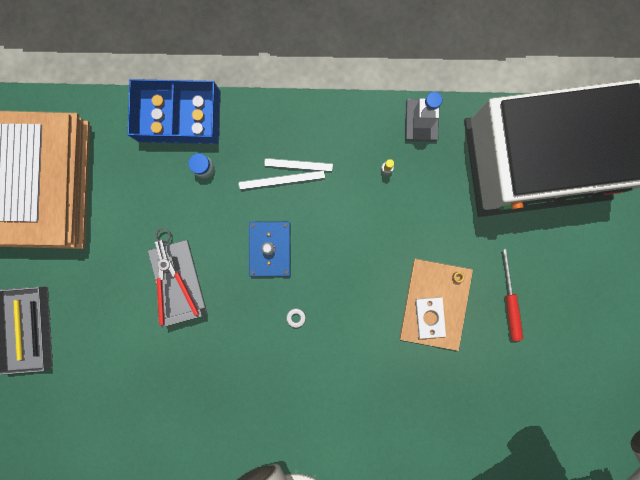

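View pics/scene.png

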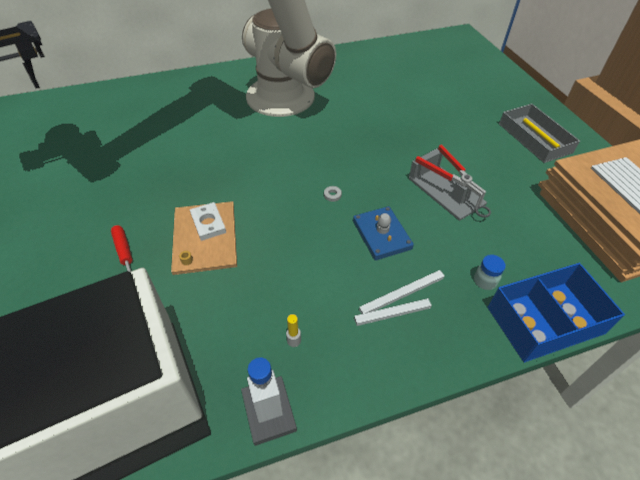

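Top view: the fixture is at (270,249) with its stub at (268,248), the flange at (431,318) on the pad, and the bush at (458,278). The pliers are at (165,265) with the ring at (164,237) and the handles running down to (160,322) and (197,314). The scene view agrees. Next I take coarse positions.

```bash
python3 - <<'E'
from h import *
c=load('top'); f=c['frame']; w=cloud(c); hsv=cv2.cvtColor(f,cv2.COLOR_BGR2HSV)
def blob(m,box,name,h):
    k=np.zeros((480,640),np.uint8); x0,y0,x1,y1=box; k[y0:y1,x0:x1]=m[y0:y1,x0:x1]
    cs,_=cv2.findContours(k,cv2.RETR_EXTERNAL,cv2.CHAIN_APPROX_NONE); q=max(cs,key=cv2.contourArea)
    pts=np.array([ray(c,*p[0],h)[:2] for p in q],np.float32)*1000
    r=cv2.minAreaRect(pts); kk=np.zeros_like(k); cv2.drawContours(kk,[q],-1,1,-1)
    print(name,np.round(r[0],1),np.round(r[1],1),round(r[2],1),'z',np.round(np.nanpercentile(w[kk>0][:,2],[5,50,95])*1000,1))
H,S,V=cv2.split(hsv)
blob(((H>95)&(H<130)&(S>120)).astype(np.uint8),(235,205,305,290),'fixture',.02)
blob(((S<60)&(V>150)).astype(np.uint8),(405,285,455,350),'flange',.028)
red=(((H<8)|(H>172))&(S>150)).astype(np.uint8)
blob(red,(145,260,168,335),'handleL',.072); blob(red,(168,260,215,335),'handleR',.072)
blob(((H>10)&(H<22)&(S>60)).astype(np.uint8),(390,250,480,360),'pad',.012)
# ring dark px
for u,v in [(268,248),(269,234),(269,263),(164,237),(164,265),(175,296)]: print((u,v),np.round(w[v,u]*1000),np.round(ray(c,u,v,.06)*1000))
b=(((S<60)&(V<120)).astype(np.uint8)); blob(b,(140,235,210,330),'rest',.01)
# second view: scene depth heights
c2=load('scene'); w2=cloud(c2)
for n,p in {'flange':(200,212),'stub':(384,219),'base':(365,222),'pivot':(466,178),'ring':(481,213),'handle':(434,168)}.items(): print(n,np.round(w2[p[1],p[0]]*1000))
cw=load('wrist'); t=sense()['tcp_pos'],sense()['ee_rot']
Rt=t[1]; print('cam in tool',np.round(Rt.T@(cw['xyz']-t[0])*1000,1),np.round(Rt.T@cw['rotation'],3).tolist())
E
```

```text
fixture [587.7  68. ] [119.7  87.5] 1.6 z [16.7 21.3 55.6]
flange [ 446.9 -285.4] [85.7 57.1] 6.0 z [10.9 27.7 32.2]
handleL [471.4 287.4] [96.1  8.7] 5.2 z [69.1 72.7 76.6]
handleR [488.1 232.5] [96.3  9.3] 28.4 z [68.5 72.4 76.8]
pad [ 474.6 -298.8] [131.  179.7] 80.8 z [ 8.7 13.7 30.4]
(268, 248) [587.  65.  64.] [588.  66.  60.]
(269, 234) [619.  68.  30.] [617.  64.  60.]
(269, 263) [556.  66.  29.] [556.  63.  60.]
(164, 237) [608. 304.  -0.] [606. 287.  60.]
(164, 265) [547. 278.  82.] [547. 285.  60.]
(175, 296) [479. 271.  15.] [482. 259.  60.]
rest [485.4 287.1] [105.1  24.2] 2.0 z [ 7.1 11.5 62.8]
flange [ 423. -294.   25.]
stub [594.  67.  59.]
base [558.  42.  20.]
pivot [555. 278.  80.]
ring [597. 317.  -2.]
handle [496. 233.  72.]
cam in tool [  81.8   -0.9 -147.5] [[-0.0, -0.955, -0.296], [1.0, -0.0, 0.0], [-0.0, -0.296, 0.955]]
```

>>> play_rows:
  steps:
    - {"dx":-30,"dy":20,"dz":3,"claw":87}
    - {"dx":-30,"dy":20,"dz":3,"claw":87}
    - {"dx":-30,"dy":20,"dz":3,"claw":87}
    - {"dx":-30,"dy":20,"dz":3,"claw":87}
    - {"dx":-30,"dy":20,"dz":3,"claw":87}
    - {"dx":-30,"dy":20,"dz":3,"claw":87}
    - {"dx":-30,"dy":20,"dz":3,"claw":87}
    - {"dx":-30,"dy":20,"dz":3,"claw":87}
    - {"dx":-30,"dy":20,"dz":3,"claw":87}
    - {"dx":-30,"dy":20,"dz":3,"claw":87}
    - {"dx":-30,"dy":20,"dz":3,"claw":87}
    - {"dx":-30,"dy":20,"dz":3,"claw":87}
    - {"az":4.2,"claw":87}
    - {"az":4.3,"claw":87}
    - {"claw":87}
    - {"claw":87}

```text
invalid input at $.steps[0]: expected keys ax, ay, az, dx, dy, dz, claw
```

```bash
python3 - <<'E'
from h import *
c=capture('wrist'); save(c,'w_fl1'); s=sense(); print(s['tcp_pos'],s['ee_rot'][:,0],s['wrist_force'])
E
```

```text
[ 0.1562372  -0.60479395  0.23587501] [-9.68241596e-01 -2.50016402e-01  1.06915568e-04] [-0.7595418  -0.23924438  0.44288639]
```

View pics/w_fl1.png

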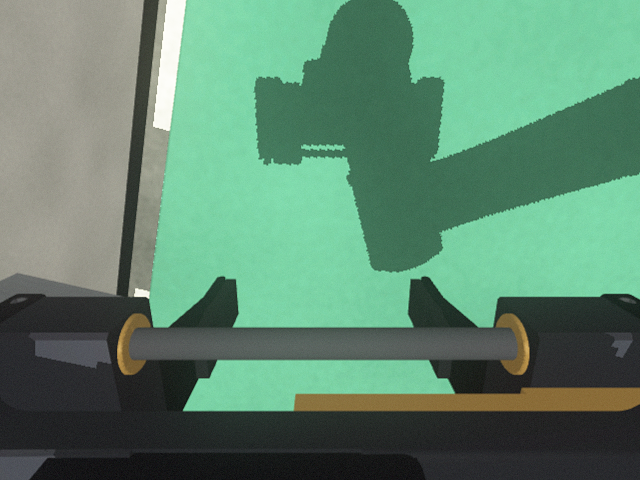

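The call was refused because every key is required in each row. The wrist view shows both fingertips near (225,285) and (420,285), and below row 410 the gripper body blocks the view.

>>> play_rows:
  steps:
    - {"ax":0,"ay":0,"az":0,"dx":-30,"dy":20,"dz":3,"claw":87}
    - {"ax":0,"ay":0,"az":0,"dx":-30,"dy":20,"dz":3,"claw":87}
    - {"ax":0,"ay":0,"az":0,"dx":-30,"dy":20,"dz":3,"claw":87}
    - {"ax":0,"ay":0,"az":0,"dx":-30,"dy":20,"dz":3,"claw":87}
    - {"ax":0,"ay":0,"az":0,"dx":-30,"dy":20,"dz":3,"claw":87}
    - {"ax":0,"ay":0,"az":0,"dx":-30,"dy":20,"dz":3,"claw":87}
    - {"ax":0,"ay":0,"az":0,"dx":-30,"dy":20,"dz":3,"claw":87}
    - {"ax":0,"ay":0,"az":0,"dx":-30,"dy":20,"dz":3,"claw":87}
    - {"ax":0,"ay":0,"az":0,"dx":-30,"dy":20,"dz":3,"claw":87}
    - {"ax":0,"ay":0,"az":0,"dx":-30,"dy":20,"dz":3,"claw":87}
    - {"ax":0,"ay":0,"az":0,"dx":-30,"dy":20,"dz":3,"claw":87}
    - {"ax":0,"ay":0,"az":0,"dx":-30,"dy":20,"dz":3,"claw":87}
    - {"ax":0,"ay":0,"az":4.2,"dx":0,"dy":0,"dz":0,"claw":87}
    - {"ax":0,"ay":0,"az":4.3,"dx":0,"dy":0,"dz":0,"claw":87}
    - {"ax":0,"ay":0,"az":0,"dx":0,"dy":0,"dz":0,"claw":87}
    - {"ax":0,"ay":0,"az":0,"dx":0,"dy":0,"dz":0,"claw":87}

```text
time_s: 1.8
tcp_pos: [0.4448, -0.2827, 0.2005]
ee_rot: [[-0.994, -0.106, -0.0], [-0.106, 0.994, 0.0], [0.0, 0.0, -1.0]]
wrist_force: [0.1, 0.9, 0.5]
gripper_width: 0.999
gripper_force: 0.0
```

```bash
python3 - <<'E'
from h import *
c=capture('wrist'); save(c,'w_fl2'); s=sense(); print(s['tcp_pos'],s['ee_rot'],s['wrist_force'],c['xyz'])
E
```

```text
[ 0.44470723 -0.28280977  0.20053123] [[-9.94444617e-01 -1.05261085e-01 -8.44966593e-05]
 [-1.05261088e-01  9.94444620e-01  3.84747119e-05]
 [ 7.99773584e-05  4.71551805e-05 -9.99999996e-01]] [ 0.46117005  0.15022346 -0.8485664 ] [ 0.36370104 -0.29230794  0.34813492]
```

View pics/w_fl2.png

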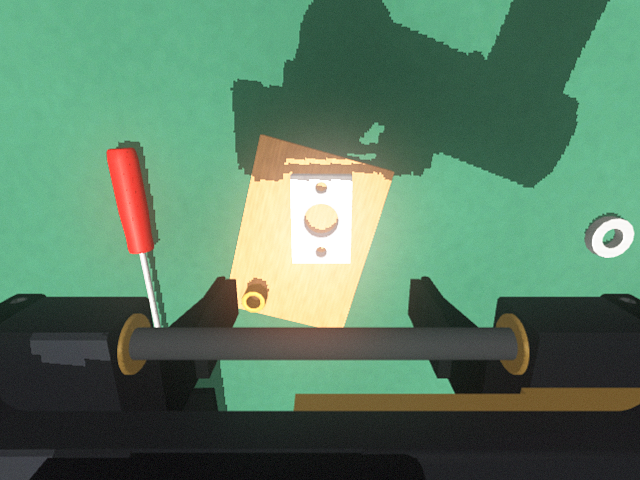

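The flange top face spans (290,180)–(351,263). Its hole is at (321,221), the small holes at (321,188) and (321,252), and the bush is clear at (255,299). I'll take a second, lower view for height.

>>> play_rows:
  steps:
    - {"ax":0,"ay":0,"az":0,"dx":0,"dy":0,"dz":30,"claw":87}
    - {"ax":0,"ay":0,"az":0,"dx":0,"dy":0,"dz":30,"claw":87}
    - {"ax":0,"ay":0,"az":0,"dx":0,"dy":0,"dz":0,"claw":87}
    - {"ax":0,"ay":0,"az":0,"dx":0,"dy":0,"dz":0,"claw":87}

```text
time_s: 2.25
tcp_pos: [0.4449, -0.2832, 0.1409]
ee_rot: [[-0.994, -0.105, -0.001], [-0.105, 0.994, -0.001], [0.001, -0.0, -1.0]]
wrist_force: [0.0, -0.5, 0.9]
gripper_width: 1.003
gripper_force: 0.0
```

```bash
cat >> h.py <<'E'
def flange_px(c,box):
    # white top face: outer rectangle corners, centre-hole centre, in pixels
    hsv=cv2.cvtColor(c['frame'],cv2.COLOR_BGR2HSV); x0,y0,x1,y1=box
    m=np.zeros((480,640),np.uint8); m[y0:y1,x0:x1]=((hsv[...,1]<40)&(hsv[...,2]>235))[y0:y1,x0:x1]
    cs,hi=cv2.findContours(m,cv2.RETR_CCOMP,cv2.CHAIN_APPROX_NONE)
    k=max((i for i in range(len(cs)) if hi[0][i][3]<0),key=lambda i:cv2.contourArea(cs[i]))
    holes=sorted([(cv2.contourArea(q),np.round(cv2.minEnclosingCircle(q)[0],1),cv2.boundingRect(q)) for i,q in enumerate(cs) if hi[0][i][3]==k and cv2.contourArea(q)>15],key=lambda t:-t[0])
    return cs[k],holes
def rect(c,q,h):
    r=cv2.minAreaRect(np.array([ray(c,*p[0],h)[:2] for p in q],np.float32)*1000)
    return np.round(r[0],1),np.round(r[1],1),round(r[2],2)
def tri(cs,px):
    A=np.zeros((3,3));b=np.zeros(3)
    for c,(u,v) in zip(cs,px):
        d=c['rotation']@np.array([(u-c['cx'])/c['fx'],(v-c['cy'])/c['fy'],1]);d/=np.linalg.norm(d)
        P=np.eye(3)-np.outer(d,d);A+=P;b+=P@c['xyz']
    return np.linalg.solve(A,b)
E
python3 - <<'E'
from h import *
c=capture('wrist'); save(c,'w_fl3'); s=sense(); print(s['tcp_pos'],s['ee_rot'][:,0])
R={}
for n,box in (('w_fl2',(270,165,380,275)),('w_fl3',(250,140,400,320))):
    k=load(n); q,hs=flange_px(k,box); R[n]=(k,q,hs)
    print(n,cv2.boundingRect(q),[(a,p.tolist(),b) for a,p,b in hs]); print(rect(k,q,.028))
    for a,p,b in hs: print(np.round(ray(k,*p,.028)[:2]*1000,1))
    w=cloud(k); mk=np.zeros((480,640),np.uint8); cv2.drawContours(mk,[q],-1,1,-1); print('z med',np.nanmedian(w[mk>0][:,2]))
a,b=R['w_fl2'],R['w_fl3']
box=lambda q: cv2.boxPoints(cv2.minAreaRect(q))
A=sorted(box(a[1]).tolist(),key=lambda p:p[0]+3*p[1]);B=sorted(box(b[1]).tolist(),key=lambda p:p[0]+3*p[1])
for p,q in zip(A,B): print('corner',np.round(tri([a[0],b[0]],[p,q])*1000,1),p,q)
E
```

```text
[ 0.44562224 -0.28333969  0.14178379] [-0.99448591 -0.10486071 -0.00141735]
w_fl2 (290, 179, 63, 85) [(943.0, [320.7, 220.5], (303, 203, 37, 35)), (123.5, [320.6, 187.8], (314, 181, 14, 14)), (100.0, [320.8, 251.9], (315, 246, 13, 12))]
(array([ 448.4, -285.2]), array([81.2, 57.3]), 5.97)
[ 446.5 -285.4]
[ 416.  -288.7]
[ 477.4 -282.1]
z med 0.027264017519465777
w_fl3 (284, 212, 75, 79) [(1340.0, [320.8, 240.0], (299, 219, 44, 42)), (141.0, [321.1, 276.5], (314, 270, 15, 14))]
(array([ 456.7, -284.2]), array([64.6, 57.2]), 6.01)
[ 446.7 -285.6]
[ 477.1 -282.2]
z med 0.027201603956875264
corner [ 386.3 -302.3  196.4] [290.0, 179.0] [284.0, 212.0]
corner [ 383.8 -279.4  196.6] [352.0, 179.0] [358.0, 212.0]
corner [ 491.4 -310.6   29.3] [290.0, 263.0] [284.0, 290.0]
corner [ 485.6 -251.1   28.2] [352.0, 263.0] [358.0, 290.0]
```

>>> play_rows:
  steps:
    - {"ax":0,"ay":0,"az":0,"dx":-1,"dy":-2,"dz":20,"claw":87}
    - {"ax":0,"ay":0,"az":0,"dx":0,"dy":0,"dz":25,"claw":87}
    - {"ax":0,"ay":0,"az":0,"dx":0,"dy":0,"dz":25,"claw":87}
    - {"ax":0,"ay":0,"az":0,"dx":0,"dy":0,"dz":20,"claw":87}
    - {"ax":0,"ay":0,"az":0,"dx":0,"dy":0,"dz":12,"claw":87}
    - {"ax":0,"ay":0,"az":0,"dx":0,"dy":0,"dz":6,"claw":87}
    - {"ax":0,"ay":0,"az":0,"dx":0,"dy":0,"dz":2,"claw":87}
    - {"ax":0,"ay":0,"az":0,"dx":0,"dy":0,"dz":2,"claw":87}
    - {"ax":0,"ay":0,"az":0,"dx":0,"dy":0,"dz":0,"claw":87}
    - {"ax":0,"ay":0,"az":0,"dx":0,"dy":0,"dz":0,"claw":87}

```text
time_s: 3.3
tcp_pos: [0.4465, -0.2847, 0.0292]
ee_rot: [[-0.995, -0.104, 0.001], [-0.104, 0.995, -0.0], [-0.001, -0.001, -1.0]]
wrist_force: [-0.5, 0.7, 0.3]
gripper_width: 1.0
gripper_force: 0.0
```

>>> play_rows:
  steps:
    - {"ax":0,"ay":0,"az":0,"dx":0,"dy":0,"dz":0,"claw":60}
    - {"ax":0,"ay":0,"az":0,"dx":0,"dy":0,"dz":0,"claw":50}
    - {"ax":0,"ay":0,"az":0,"dx":0,"dy":0,"dz":0,"claw":40}
    - {"ax":0,"ay":0,"az":0,"dx":0,"dy":0,"dz":0,"claw":30}
    - {"ax":0,"ay":0,"az":0,"dx":0,"dy":0,"dz":0,"claw":30}
    - {"ax":0,"ay":0,"az":0,"dx":0,"dy":0,"dz":0,"claw":30}
    - {"ax":0,"ay":0,"az":0,"dx":0,"dy":0,"dz":0,"claw":30}
    - {"ax":0,"ay":0,"az":0,"dx":0,"dy":0,"dz":0,"claw":30}

```text
time_s: 4.1
tcp_pos: [0.4461, -0.2846, 0.0286]
ee_rot: [[-0.995, -0.104, 0.0], [-0.104, 0.995, -0.0], [-0.0, -0.0, -1.0]]
wrist_force: [0.4, 0.6, 0.8]
gripper_width: 0.64
gripper_force: 30.0
```

>>> play_rows:
  steps:
    - {"ax":0,"ay":0,"az":0,"dx":0,"dy":0,"dz":-10,"claw":30}
    - {"ax":0,"ay":0,"az":0,"dx":0,"dy":0,"dz":-25,"claw":30}
    - {"ax":0,"ay":0,"az":0,"dx":0,"dy":0,"dz":-30,"claw":30}
    - {"ax":0,"ay":0,"az":0,"dx":0,"dy":0,"dz":-30,"claw":30}
    - {"ax":0,"ay":0,"az":0,"dx":0,"dy":0,"dz":-25,"claw":30}
    - {"ax":0,"ay":0,"az":0,"dx":-18,"dy":20,"dz":0,"claw":30}
    - {"ax":0,"ay":0,"az":0,"dx":-18,"dy":20,"dz":0,"claw":30}
    - {"ax":0,"ay":0,"az":0,"dx":-18,"dy":20,"dz":0,"claw":30}
    - {"ax":0,"ay":0,"az":0,"dx":-18,"dy":20,"dz":0,"claw":30}
    - {"ax":0,"ay":0,"az":0,"dx":-18,"dy":20,"dz":0,"claw":30}
    - {"ax":0,"ay":0,"az":0,"dx":-18,"dy":20,"dz":0,"claw":30}
    - {"ax":0,"ay":0,"az":0,"dx":-18,"dy":20,"dz":0,"claw":30}
    - {"ax":0,"ay":0,"az":0,"dx":-18,"dy":20,"dz":0,"claw":30}
    - {"ax":0,"ay":0,"az":0,"dx":-18,"dy":20,"dz":0,"claw":30}
    - {"ax":0,"ay":0,"az":0,"dx":-14,"dy":18,"dz":0,"claw":30}
    - {"ax":0,"ay":0,"az":2.2,"dx":0,"dy":0,"dz":0,"claw":30}
    - {"ax":0,"ay":0,"az":2.2,"dx":0,"dy":0,"dz":0,"claw":30}
    - {"ax":0,"ay":0,"az":0,"dx":0,"dy":0,"dz":0,"claw":30}
    - {"ax":0,"ay":0,"az":0,"dx":0,"dy":0,"dz":0,"claw":30}

```text
time_s: 6.0
tcp_pos: [0.6002, -0.0694, 0.1487]
ee_rot: [[-1.0, -0.028, -0.0], [-0.028, 1.0, 0.0], [0.0, 0.0, -1.0]]
wrist_force: [0.0, -0.5, -1.0]
gripper_width: 0.636
gripper_force: 30.0
```

```bash
python3 - <<'E'
from h import *
c=capture('wrist'); save(c,'w_fx1'); s=sense(); print(s['tcp_pos'],s['ee_rot'],s['wrist_force'])
E
```

```text
[ 0.60026332 -0.06945294  0.14874467] [[-9.99605962e-01 -2.80698893e-02 -4.36291791e-05]
 [-2.80698931e-02  9.99605959e-01  8.74977772e-05]
 [ 4.11559345e-05  8.86879662e-05 -9.99999995e-01]] [-0.56637413 -0.08565168 -1.06976309]
```

View pics/w_fx1.png

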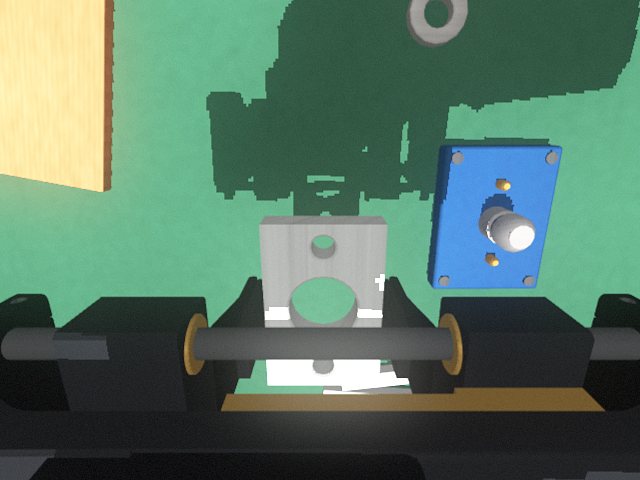

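Flange in hand: the near hole is at (323,245) and the centre hole at (323,300). The fixture's blue top spans (442..560, 146..288), with the stub top at (522,237) and the peg tips near (505,186) and (494,261). I'll take a second view for triangulation.

>>> play_rows:
  steps:
    - {"ax":0,"ay":0,"az":0,"dx":20,"dy":15,"dz":0,"claw":30}
    - {"ax":0,"ay":0,"az":0,"dx":20,"dy":15,"dz":0,"claw":30}
    - {"ax":0,"ay":0,"az":0,"dx":0,"dy":0,"dz":0,"claw":30}
    - {"ax":0,"ay":0,"az":0,"dx":0,"dy":0,"dz":0,"claw":30}
    - {"ax":0,"ay":0,"az":0,"dx":0,"dy":0,"dz":0,"claw":30}

```text
time_s: 6.55
tcp_pos: [0.5603, -0.0407, 0.1489]
ee_rot: [[-1.0, -0.028, 0.001], [-0.028, 1.0, -0.0], [-0.001, -0.0, -1.0]]
wrist_force: [0.5, 0.4, -2.1]
gripper_width: 0.643
gripper_force: 30.0
```

```bash
cat >> h.py <<'E'
def big(m,box):
    k=np.zeros((480,640),np.uint8); x0,y0,x1,y1=box; k[y0:y1,x0:x1]=m[y0:y1,x0:x1]
    cs,_=cv2.findContours(k,cv2.RETR_EXTERNAL,cv2.CHAIN_APPROX_NONE); return sorted(cs,key=cv2.contourArea)[::-1]
def mom(q):
    m=cv2.moments(q); return (m['m10']/m['m00'],m['m01']/m['m00'])
E
python3 - <<'E'
from h import *
c=capture('wrist'); save(c,'w_fx2'); s=sense(); print(s['tcp_pos'],s['ee_rot'][:,0])
P=[];K=[]
for n,bx in (('w_fx1',(420,130,580,300)),('w_fx2',(370,170,580,370))):
    k=load(n); H,S,V=cv2.split(cv2.cvtColor(k['frame'],cv2.COLOR_BGR2HSV))
    f=big(((H>95)&(H<130)&(S>140)).astype(np.uint8),bx)[0]
    print(n,cv2.boundingRect(f),cv2.minAreaRect(f),rect(k,f,.02))
    st=big(((S<40)&(V>235)).astype(np.uint8),bx)[0]
    pg=big(((H>8)&(H<28)&(S>100)&(V>80)).astype(np.uint8),bx)[:2]
    pg=sorted(pg,key=lambda q:cv2.boundingRect(q)[1])
    p=[mom(st)]+[mom(q) for q in pg]; print('stub',p[0],cv2.boundingRect(st),[cv2.boundingRect(q) for q in pg],p[1:])
    P.append(p);K.append(k)
for a,b,h in zip(P[0],P[1],(.061,.029,.029)):
    print('tri',np.round(tri(K,[a,b])*1000,1),[np.round(ray(k,*x,h)[:2]*1000,1) for k,x in zip(K,(a,b))])
E
```

```text
[ 0.56029316 -0.04073645  0.14870635] [-9.99625628e-01 -2.73515586e-02 -7.04172443e-04]
w_fx1 (430, 145, 132, 144) ((494.27587890625, 216.68966674804688), (122.40904235839844, 151.9732208251953), 4.763641834259033) (array([586.9,  64.4]), array([118.8,  93.3]), 1.74)
stub (521.4650970673275, 237.05369681949605) (510, 226, 24, 23) [(496, 180, 14, 10), (486, 255, 12, 11)] [(503.5425287356321, 185.19310344827585), (492.71091445427726, 260.86430678466076)]
w_fx2 (398, 193, 117, 134) ((456.0, 259.5), (133.0, 116.0), 90.0) (array([584.9,  65.4]), array([119.1,  91.3]), 1.58)
stub (471.73970588235295, 287.3200980392157) (460, 278, 24, 19) [(453, 228, 12, 11), (439, 314, 24, 56)] [(459.20679012345676, 233.5), (453.2160860945907, 342.9546870574908)]
tri [588.2  68.7  59.3] [array([587.8,  67.8]), array([587.3,  67.8])]
tri [557.4  67.9  24. ] [array([556.6,  65.3]), array([556. ,  65.9])]
tri [582.1  20.7 133.8] [array([617.8,  67.6]), array([655.5,  74.9])]
```

```bash
python3 - <<'E'
from h import *
for n,t,x in (('w_fx1',np.array([600.26,-69.45]),-0.0281),('w_fx2',np.array([560.3,-40.7]),-.0274)):
    k=load(n); H,S,V=cv2.split(cv2.cvtColor(k['frame'],cv2.COLOR_BGR2HSV))
    q=big(((H>60)&(H<95)&(S>60)).astype(np.uint8),(305,228,342,262))[0]; m=mom(q)
    p=ray(k,*m,.140)[:2]*1000; d=p-t
    q2=big(((S<40)).astype(np.uint8),(240,205,400,265))[0]
    xs=[(np.where((S[r,255:392]<40))[0][[0,-1]]+255).tolist() for r in (225,235,262)]
    print(m,cv2.boundingRect(q),'tool',np.round([-d[0]+x*d[1],x*d[0]+d[1]],2),cv2.boundingRect(q2),xs)
E
```

```text
(322.80144032921805, 241.66358024691357) (313, 236, 21, 12) tool [30.88 -0.87] (259, 216, 128, 49) [[259, 386], [260, 386], [261, 384]]
(322.8202716823406, 241.66039707419014) (313, 236, 20, 12) tool [30.78 -0.93] (259, 216, 128, 49) [[259, 386], [260, 386], [261, 384]]
```

>>> play_rows:
  steps:
    - {"ax":0,"ay":0,"az":0,"dx":-6,"dy":22,"dz":0,"claw":30}
    - {"ax":0,"ay":0,"az":0,"dx":-6,"dy":22,"dz":0,"claw":30}
    - {"ax":0,"ay":0,"az":0,"dx":-6,"dy":22,"dz":0,"claw":30}
    - {"ax":0,"ay":0,"az":0,"dx":-6,"dy":22,"dz":0,"claw":30}
    - {"ax":0,"ay":0,"az":0,"dx":-6.2,"dy":20.6,"dz":0,"claw":30}
    - {"ax":0,"ay":0,"az":0,"dx":0,"dy":0,"dz":0,"claw":30}
    - {"ax":0,"ay":0,"az":0,"dx":0,"dy":0,"dz":20,"claw":30}
    - {"ax":0,"ay":0,"az":0,"dx":0,"dy":0,"dz":20,"claw":30}
    - {"ax":0,"ay":0,"az":0,"dx":0,"dy":0,"dz":15,"claw":30}
    - {"ax":0,"ay":0,"az":0,"dx":0,"dy":0,"dz":0,"claw":30}
    - {"ax":0,"ay":0,"az":0,"dx":0,"dy":0,"dz":0,"claw":30}

```text
time_s: 7.7
tcp_pos: [0.5872, 0.0683, 0.0936]
ee_rot: [[-1.0, -0.027, -0.0], [-0.027, 1.0, -0.001], [0.0, -0.001, -1.0]]
wrist_force: [-0.0, 0.3, -1.2]
gripper_width: 0.64
gripper_force: 30.0
```

```bash
python3 - <<'E'
from h import *
c=capture('wrist'); save(c,'w_fx3'); s=sense(); print(s['tcp_pos'],s['ee_rot'][:,0])
cv2.imwrite('pics/crop3.png',cv2.resize(c['frame'][200:420,220:420],None,fx=2.7,fy=2.7))
E
```

```text
[0.58761735 0.06856791 0.0942919 ] [-0.99962544 -0.02733765 -0.00127636]
```

View pics/crop3.png

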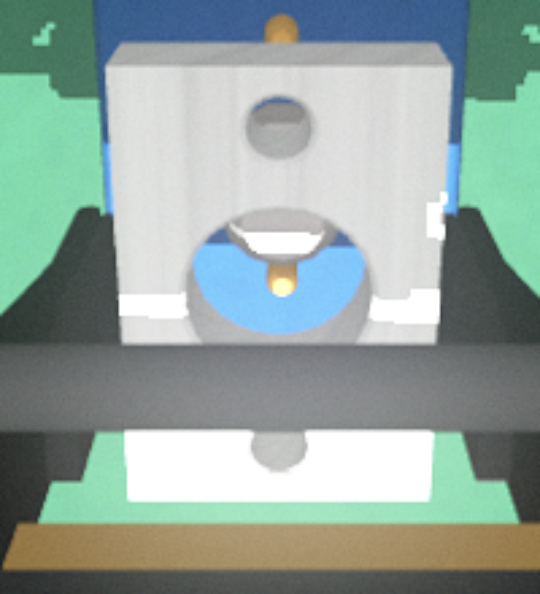

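```bash
python3 - <<'E'
from h import *
k=load('w_fx3'); T=np.array([587.6,68.55]); a=-.0273
print(k['cx'],k['cy'])
H,S,V=cv2.split(cv2.cvtColor(k['frame'],cv2.COLOR_BGR2HSV))
def tool(p,h):
    d=ray(k,*p,h)[:2]*1000-T; return np.round([-d[0]+a*d[1],a*d[0]+d[1]],2)
br=((H>8)&(H<28)&(S>70)).astype(np.uint8)
for bx in ((310,200,340,218),(310,290,340,315)):
    q=big(br,bx)[0]; x,y,w,h=cv2.boundingRect(q); print('peg',(x,y,w,h),tool((x+(w-1)/2,y+h/2),.029))
# small hole: dark-rimmed ellipse in grey face
g=cv2.medianBlur(V,3)
for r in (242,246,250): print(r,V[r,306:342].tolist())
for r in (230,262): print('edges',[(u) for u in range(250,395) if abs(int(V[r,u+1])-int(V[r,u-1]))>25])
for y,z in ((.0935,'top'),): 
    print([ (u,tool((u,246),y)) for u in (311,322.9,335)])
E
```

```text
322.8145580093754 237.07749334093444
peg (318, 206, 12, 10) [32.87 -0.77]
peg (319, 298, 11, 9) [-29.57  -0.41]
242 [213, 215, 221, 222, 208, 198, 171, 148, 145, 144, 146, 143, 145, 145, 141, 147, 147, 139, 146, 143, 146, 144, 146, 144, 144, 141, 146, 161, 177, 193, 213, 217, 219, 221, 221, 222]
246 [212, 216, 219, 208, 201, 171, 156, 164, 161, 166, 156, 154, 167, 177, 182, 177, 175, 182, 181, 178, 180, 181, 180, 175, 169, 174, 164, 165, 157, 188, 201, 208, 217, 221, 218, 221]
250 [213, 217, 218, 212, 212, 183, 167, 166, 169, 172, 168, 171, 173, 175, 173, 173, 176, 180, 174, 176, 176, 174, 174, 174, 173, 169, 170, 166, 163, 197, 205, 212, 217, 220, 221, 221]
edges [258, 259, 386, 387, 388]
edges [259, 385, 389, 391]
[(311, array([31.98, -6.38])), (322.9, array([31.98, -1.13])), (335, array([31.98,  4.21]))]
```

>>> play_rows:
  steps:
    - {"ax":0,"ay":0,"az":0,"dx":0,"dy":0.5,"dz":8,"claw":30}
    - {"ax":0,"ay":0,"az":0,"dx":0,"dy":0,"dz":8,"claw":30}
    - {"ax":0,"ay":0,"az":0,"dx":0,"dy":0,"dz":8,"claw":30}
    - {"ax":0,"ay":0,"az":0,"dx":0,"dy":0,"dz":8,"claw":30}
    - {"ax":0,"ay":0,"az":0,"dx":0,"dy":0,"dz":8,"claw":30}
    - {"ax":0,"ay":0,"az":0,"dx":0,"dy":0,"dz":3,"claw":30}
    - {"ax":0,"ay":0,"az":0,"dx":0,"dy":0,"dz":2,"claw":30}
    - {"ax":0,"ay":0,"az":0,"dx":0,"dy":0,"dz":2,"claw":30}
    - {"ax":0,"ay":0,"az":0,"dx":0,"dy":0,"dz":0,"claw":30}

```text
time_s: 8.65
tcp_pos: [0.5869, 0.0695, 0.0465]
ee_rot: [[-1.0, -0.028, 0.0], [-0.028, 1.0, 0.0], [-0.0, 0.0, -1.0]]
wrist_force: [0.1, -0.4, -0.5]
gripper_width: 0.64
gripper_force: 30.0
```

>>> play_rows:
  steps:
    - {"ax":0,"ay":0,"az":0,"dx":0,"dy":0,"dz":2,"claw":30}
    - {"ax":0,"ay":0,"az":0,"dx":0,"dy":0,"dz":2,"claw":30}
    - {"ax":0,"ay":0,"az":0,"dx":0,"dy":0,"dz":2,"claw":30}
    - {"ax":0,"ay":0,"az":0,"dx":0,"dy":0,"dz":1.5,"claw":30}
    - {"ax":0,"ay":0,"az":0,"dx":0,"dy":0,"dz":0,"claw":30}
    - {"ax":0,"ay":0,"az":0,"dx":0,"dy":0,"dz":0,"claw":30}

```text
time_s: 9.25
tcp_pos: [0.5869, 0.0695, 0.039]
ee_rot: [[-1.0, -0.028, 0.0], [-0.028, 1.0, -0.0], [-0.0, -0.0, -1.0]]
wrist_force: [0.6, 0.7, -1.2]
gripper_width: 0.639
gripper_force: 30.0
```

No contact force so far, so the pegs are in the holes. I'll lower the last 2–3 mm until it seats.

>>> play_rows:
  steps:
    - {"ax":0,"ay":0,"az":0,"dx":0,"dy":0,"dz":1,"claw":30}
    - {"ax":0,"ay":0,"az":0,"dx":0,"dy":0,"dz":0.8,"claw":30}
    - {"ax":0,"ay":0,"az":0,"dx":0,"dy":0,"dz":0.7,"claw":30}
    - {"ax":0,"ay":0,"az":0,"dx":0,"dy":0,"dz":0.3,"claw":30}
    - {"ax":0,"ay":0,"az":0,"dx":0,"dy":0,"dz":0,"claw":30}
    - {"ax":0,"ay":0,"az":0,"dx":0,"dy":0,"dz":0,"claw":30}

```text
time_s: 9.85
tcp_pos: [0.5868, 0.0695, 0.0365]
ee_rot: [[-1.0, -0.028, 0.0], [-0.028, 1.0, -0.0], [-0.0, -0.0, -1.0]]
wrist_force: [-1.6, -0.5, 2.3]
gripper_width: 0.64
gripper_force: 30.0
```

>>> play_rows:
  steps:
    - {"ax":0,"ay":0,"az":0,"dx":0,"dy":0,"dz":0.4,"claw":30}
    - {"ax":0,"ay":0,"az":0,"dx":0,"dy":0,"dz":0,"claw":30}
    - {"ax":0,"ay":0,"az":0,"dx":0,"dy":0,"dz":0,"claw":30}

```text
time_s: 10.15
tcp_pos: [0.5869, 0.0695, 0.0365]
ee_rot: [[-1.0, -0.028, 0.0], [-0.028, 1.0, -0.0], [-0.0, -0.0, -1.0]]
wrist_force: [-3.2, 0.1, 4.8]
gripper_width: 0.639
gripper_force: 30.0
```

>>> play_rows:
  steps:
    - {"ax":0,"ay":0,"az":0,"dx":0,"dy":0,"dz":0,"claw":70}
    - {"ax":0,"ay":0,"az":0,"dx":0,"dy":0,"dz":0,"claw":70}
    - {"ax":0,"ay":0,"az":0,"dx":0,"dy":0,"dz":0,"claw":70}
    - {"ax":0,"ay":0,"az":0,"dx":0,"dy":0,"dz":0,"claw":70}
    - {"ax":0,"ay":0,"az":0,"dx":0,"dy":0,"dz":0,"claw":70}

```text
time_s: 10.65
tcp_pos: [0.5869, 0.0695, 0.0357]
ee_rot: [[-1.0, -0.028, -0.0], [-0.028, 1.0, -0.0], [0.0, -0.0, -1.0]]
wrist_force: [0.2, 0.3, 0.1]
gripper_width: 0.8
gripper_force: 0.0
```

>>> play_rows:
  steps:
    - {"ax":0,"ay":0,"az":0,"dx":0,"dy":0,"dz":-10,"claw":80}
    - {"ax":0,"ay":0,"az":0,"dx":0,"dy":0,"dz":-30,"claw":80}
    - {"ax":0,"ay":0,"az":0,"dx":0,"dy":0,"dz":-40,"claw":80}
    - {"ax":0,"ay":0,"az":0,"dx":0,"dy":0,"dz":-40,"claw":80}
    - {"ax":0,"ay":0,"az":0,"dx":0,"dy":0,"dz":-40,"claw":80}
    - {"ax":0,"ay":0,"az":0,"dx":0,"dy":0,"dz":0,"claw":80}
    - {"ax":0,"ay":0,"az":0,"dx":0,"dy":0,"dz":0,"claw":80}

```text
time_s: 11.35
tcp_pos: [0.5872, 0.0697, 0.1978]
ee_rot: [[-1.0, -0.028, 0.003], [-0.028, 1.0, 0.002], [-0.003, 0.002, -1.0]]
wrist_force: [-0.6, 0.6, -0.6]
gripper_width: 0.918
gripper_force: 0.0
```

```bash
python3 - <<'E'
from h import *
c=capture('wrist'); save(c,'w_fx4'); s=sense(); print(s['tcp_pos'],s['ee_rot'][:,0])
w=cloud(c)
q=(np.abs(w[...,0]-.587)<.045)&(np.abs(w[...,1]-.0688)<.03)&(np.hypot(w[...,0]-.5875,w[...,1]-.0688)>.022)
z=w[q][:,2]; A=np.c_[w[q][:,:2]-[.587,.0688],np.ones(q.sum())]; ok=np.abs(z-np.median(z))<.004
co=np.linalg.lstsq(A[ok],z[ok],rcond=None)[0]; print('flange plane',co,ok.mean())
b=(np.abs(w[...,0]-.587)<.055)&(np.abs(w[...,1]-.0688)<.045)&(np.abs(w[...,1]-.0688)>.036); print('base z',np.nanmedian(w[b][:,2]))
cv2.imwrite('pics/crop4.png',cv2.resize(c['frame'][150:330,220:420],None,fx=3,fy=3))
E
```

```text
[0.58635423 0.0694262  0.19611317] [-9.99626601e-01 -2.73249532e-02 -7.46528366e-05]
flange plane [-0.49238322 -0.01235636  0.27696932] 0.2239217381904659
base z 0.27025849073685243
```

View pics/crop4.png

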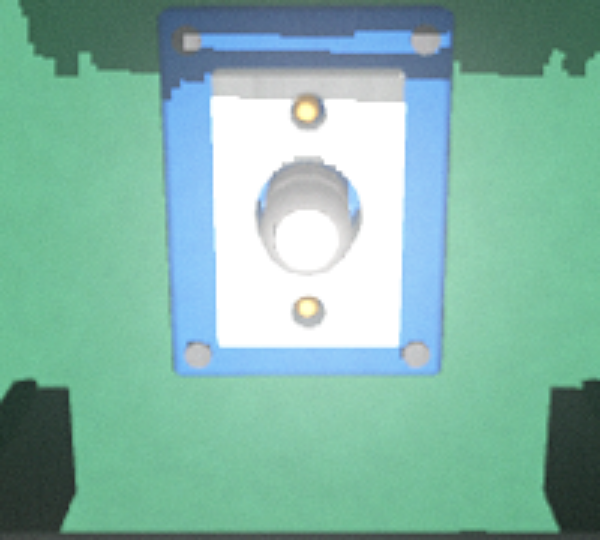

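The flange is seated square with both pegs through its holes: crop (308,110) and (308,308). The stub top is centred at (308,238). I'll check the numbers, then go to the pliers.

```bash
python3 - <<'E'
from h import *
c=load('w_fx4'); w=cloud(c); w[w[...,2]>.1]=np.nan
r=np.hypot(w[...,0]-.5875,w[...,1]-.0688)
q=(np.abs(w[...,0]-.587)<.038)&(np.abs(w[...,1]-.0688)<.025)&(r>.022)&(w[...,2]>.03)
co=np.linalg.lstsq(np.c_[w[q][:,:2]-[.587,.0688],np.ones(q.sum())],w[q][:,2],rcond=None)[0]; print('flange plane',co,q.sum())
b=(np.abs(w[...,0]-.587)<.05)&(np.abs(np.abs(w[...,1]-.0688)-.038)<.004); print('base z',np.nanmedian(w[b][:,2]))
H,S,V=cv2.split(cv2.cvtColor(c['frame'],cv2.COLOR_BGR2HSV))
br=((H>8)&(H<28)&(S>50)).astype(np.uint8)
for bx in ((310,180,335,195),(310,245,335,260)):
    q=big(br,bx)[0]; print('peg',np.round(ray(c,*mom(q),.031)[:2]*1000,1))
m=((S<40)&(V>235)).astype(np.uint8)
q=big(m,(305,215,340,242))[0]; print('stub',cv2.boundingRect(q),np.round(ray(c,*mom(q),.061)[:2]*1000,1))
m1=np.zeros_like(m); m1[150:330,220:420]=m[150:330,220:420]; 
f=big(m,(285,175,360,275))[0]; print('flange',cv2.boundingRect(f),rect(c,f,.036))
E
```

```text
flange plane [-0.00163721  0.00063988  0.03545632] 2564
base z 0.019630305348034865
peg [556.   67.1]
peg [616.3  69.5]
stub (312, 220, 28, 22) [588.8  70. ]
flange (290, 182, 65, 84) (array([590.7,  68.7]), array([77.9, 56.9]), 1.52)
```

>>> play_rows:
  steps:
    - {"ax":0,"ay":0,"az":8.5,"dx":0,"dy":0,"dz":-5,"claw":80}
    - {"ax":0,"ay":0,"az":8.5,"dx":0,"dy":0,"dz":0,"claw":80}
    - {"ax":0,"ay":0,"az":8.5,"dx":0,"dy":0,"dz":0,"claw":80}
    - {"ax":0,"ay":0,"az":8.5,"dx":0,"dy":0,"dz":0,"claw":80}
    - {"ax":0,"ay":0,"az":8.5,"dx":0,"dy":0,"dz":0,"claw":80}
    - {"ax":0,"ay":0,"az":8.5,"dx":0,"dy":0,"dz":0,"claw":80}
    - {"ax":0,"ay":0,"az":8.5,"dx":0,"dy":0,"dz":0,"claw":80}
    - {"ax":0,"ay":0,"az":8.5,"dx":0,"dy":0,"dz":0,"claw":80}
    - {"ax":0,"ay":0,"az":8.5,"dx":0,"dy":0,"dz":0,"claw":80}
    - {"ax":0,"ay":0,"az":8.5,"dx":0,"dy":0,"dz":0,"claw":80}
    - {"ax":0,"ay":0,"az":8.5,"dx":0,"dy":0,"dz":0,"claw":80}
    - {"ax":0,"ay":0,"az":8.5,"dx":0,"dy":0,"dz":0,"claw":80}
    - {"ax":0,"ay":0,"az":8.5,"dx":0,"dy":0,"dz":0,"claw":80}
    - {"ax":0,"ay":0,"az":8.5,"dx":0,"dy":0,"dz":0,"claw":80}
    - {"ax":0,"ay":0,"az":8.5,"dx":0,"dy":0,"dz":0,"claw":80}
    - {"ax":0,"ay":0,"az":8.5,"dx":0,"dy":0,"dz":0,"claw":80}
    - {"ax":0,"ay":0,"az":8.5,"dx":0,"dy":0,"dz":0,"claw":80}
    - {"ax":0,"ay":0,"az":8.5,"dx":0,"dy":0,"dz":0,"claw":80}
    - {"ax":0,"ay":0,"az":8.5,"dx":0,"dy":0,"dz":0,"claw":80}
    - {"ax":0,"ay":0,"az":0,"dx":0,"dy":0,"dz":0,"claw":80}

```text
time_s: 13.4
tcp_pos: [0.5026, -0.2088, 0.0536]
ee_rot: [[0.608, 0.785, 0.116], [0.665, -0.584, 0.465], [0.433, -0.205, -0.878]]
wrist_force: [0.3, 0.2, -0.3]
gripper_width: 0.917
gripper_force: 0.0
```

The turn ran into a joint limit and the arm drifted into a tilted pose. I'll check the joints and whether anything was touched.

```bash
python3 - <<'E'
from h import *
s=sense(); print(np.round(s['joints'],1),s['tcp_pos'],s['wrist_force'],s['gripper_width'])
c=capture('top'); save(c,'top2'); d=load('top')
df=cv2.absdiff(c['frame'],d['frame']).max(2); 
c2=capture('scene'); save(c2,'scene2')
cv2.imwrite('pics/both.png',np.hstack([c['frame'][60:380,120:520],c2['frame'][80:400,100:500]]))
E
```

```text
[ -23.    31.3   -7.8  -33.   -60.4 -177.4] [ 0.50261739 -0.20881879  0.05364639] [ 0.27530125  0.20075309 -0.26915194] 0.9170239758748744
```

View pics/both.png

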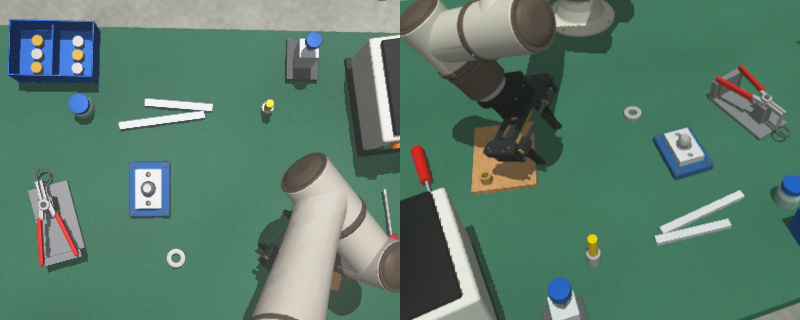

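Nothing was touched: all items are where they were and the force is about 0. Joint 6 is at its limit because I turned the wrong way. I'll back it off, lift, then level.

>>> play_rows:
  steps:
    - {"ax":0,"ay":0,"az":-8,"dx":0,"dy":0,"dz":0,"claw":80}
    - {"ax":0,"ay":0,"az":-8,"dx":0,"dy":0,"dz":0,"claw":80}
    - {"ax":0,"ay":0,"az":0,"dx":9.5,"dy":-1.5,"dz":-17.5,"claw":80}
    - {"ax":0,"ay":0,"az":0,"dx":9.5,"dy":-1.5,"dz":-17.5,"claw":80}
    - {"ax":0,"ay":0,"az":0,"dx":9.5,"dy":-1.5,"dz":-17.5,"claw":80}
    - {"ax":0,"ay":0,"az":0,"dx":9.5,"dy":-1.5,"dz":-17.5,"claw":80}
    - {"ax":0,"ay":0,"az":0,"dx":9.5,"dy":-1.5,"dz":-17.5,"claw":80}
    - {"ax":0,"ay":0,"az":-8,"dx":0,"dy":0,"dz":0,"claw":80}
    - {"ax":0,"ay":0,"az":-8,"dx":0,"dy":0,"dz":0,"claw":80}
    - {"ax":0,"ay":0,"az":-8,"dx":0,"dy":0,"dz":0,"claw":80}
    - {"ax":0,"ay":0,"az":-8,"dx":0,"dy":0,"dz":0,"claw":80}
    - {"ax":0,"ay":0,"az":0,"dx":0,"dy":0,"dz":0,"claw":80}
    - {"ax":0,"ay":0,"az":0,"dx":0,"dy":0,"dz":0,"claw":80}

```text
time_s: 14.8
tcp_pos: [0.5079, -0.2064, 0.1586]
ee_rot: [[-0.186, 0.975, 0.123], [0.881, 0.111, 0.46], [0.435, 0.194, -0.879]]
wrist_force: [0.5, 0.6, -0.2]
gripper_width: 0.921
gripper_force: 0.0
```

```bash
cat >> h.py <<'E'
from scipy.spatial.transform import Rotation as Ro
def go(pos,yaw):
    # tool-frame shift (mm) and turn (deg) to a tool-down pose with tool x at yaw
    s=sense(); R=s['ee_rot']; y=np.radians(yaw); c,n=np.cos(y),np.sin(y)
    T=np.array([[c,n,0],[n,-c,0],[0,0,-1]])
    print('j',np.round(s['joints'],1),'p',np.round(s['tcp_pos']*1000,1),'yaw',np.degrees(np.arctan2(R[1,0],R[0,0])).round(2),'F',np.round(s['wrist_force'],1))
    print('shift',np.round(R.T@(np.array(pos)-s['tcp_pos']*1000),1),'turn',np.round(Ro.from_matrix(R.T@T).as_rotvec(degrees=True),2),'shift after turn',np.round(T.T@(np.array(pos)-s['tcp_pos']*1000),1))
E
python3 - <<'E'
from h import *
R=sense()['ee_rot']; z=R[:,2]; v=np.cross(z,[0,0,-1]); a=np.degrees(np.arcsin(np.linalg.norm(v)))
print('level turn',np.round(R.T@v/np.linalg.norm(v)*a,2)); go((500,260,200),16.8)
E
```

```text
level turn [ 11.57 -25.98  -0.  ]
j [ -22.1   23.6   -3.3  -30.2  -69.8 -136.5] p [ 507.9 -206.4  158.6] yaw 101.94 F [ 0.5  0.6 -0.2]
shift [430.4  51.8 177.3] turn [ -9.13 -29.62  80.47] shift after turn [ 127.2 -448.8  -41.4]
```

>>> play_rows:
  steps:
    - {"ax":2.9,"ay":-6.5,"az":0,"dx":0,"dy":0,"dz":0,"claw":80}
    - {"ax":2.9,"ay":-6.5,"az":0,"dx":0,"dy":0,"dz":0,"claw":80}
    - {"ax":2.9,"ay":-6.5,"az":0,"dx":0,"dy":0,"dz":0,"claw":80}
    - {"ax":2.9,"ay":-6.5,"az":0,"dx":0,"dy":0,"dz":0,"claw":80}
    - {"ax":0,"ay":0,"az":0,"dx":0,"dy":0,"dz":-30,"claw":80}
    - {"ax":0,"ay":0,"az":0,"dx":0,"dy":0,"dz":-30,"claw":80}
    - {"ax":0,"ay":0,"az":-8.5,"dx":0,"dy":0,"dz":0,"claw":80}
    - {"ax":0,"ay":0,"az":-8.5,"dx":0,"dy":0,"dz":0,"claw":80}
    - {"ax":0,"ay":0,"az":-8.5,"dx":0,"dy":0,"dz":0,"claw":80}
    - {"ax":0,"ay":0,"az":-8.5,"dx":0,"dy":0,"dz":0,"claw":80}
    - {"ax":0,"ay":0,"az":-8.5,"dx":0,"dy":0,"dz":0,"claw":80}
    - {"ax":0,"ay":0,"az":-8.5,"dx":0,"dy":0,"dz":0,"claw":80}
    - {"ax":0,"ay":0,"az":-8.5,"dx":0,"dy":0,"dz":0,"claw":80}
    - {"ax":0,"ay":0,"az":-8.5,"dx":0,"dy":0,"dz":0,"claw":80}
    - {"ax":0,"ay":0,"az":-8.5,"dx":0,"dy":0,"dz":0,"claw":80}
    - {"ax":0,"ay":0,"az":-8.5,"dx":0,"dy":0,"dz":0,"claw":80}
    - {"ax":0,"ay":0,"az":0,"dx":0,"dy":0,"dz":0,"claw":80}

```text
time_s: 16.5
tcp_pos: [0.5076, -0.2068, 0.2184]
ee_rot: [[-0.998, -0.071, 0.0], [-0.071, 0.998, -0.0], [-0.0, -0.0, -1.0]]
wrist_force: [-0.7, -0.1, 0.4]
gripper_width: 0.925
gripper_force: 0.0
```

```bash
python3 -c "
from h import *
go((500,260,220),16.8)"
```

```text
j [ -5.2  15.4 -12.1   0.  -62.5 -80.8] p [ 507.6 -206.8  218.4] yaw -175.96 F [-0.7 -0.1  0.4]
shift [-25.4 466.2  -1.7] turn [4.0000e-02 3.0000e-02 1.6724e+02] shift after turn [ 127.6 -449.1   -1.6]
```

>>> play_rows:
  steps:
    - {"ax":0,"ay":0,"az":0,"dx":-1,"dy":26,"dz":0,"claw":80}
    - {"ax":0,"ay":0,"az":0,"dx":-2,"dy":40,"dz":0,"claw":80}
    - {"ax":0,"ay":0,"az":0,"dx":-2,"dy":40,"dz":0,"claw":80}
    - {"ax":0,"ay":0,"az":0,"dx":-2,"dy":40,"dz":0,"claw":80}
    - {"ax":0,"ay":0,"az":0,"dx":-2,"dy":40,"dz":0,"claw":80}
    - {"ax":0,"ay":0,"az":0,"dx":-2,"dy":40,"dz":0,"claw":80}
    - {"ax":0,"ay":0,"az":0,"dx":-2,"dy":40,"dz":0,"claw":80}
    - {"ax":0,"ay":0,"az":0,"dx":-2,"dy":40,"dz":0,"claw":80}
    - {"ax":0,"ay":0,"az":0,"dx":-2,"dy":40,"dz":0,"claw":80}
    - {"ax":0,"ay":0,"az":0,"dx":-2,"dy":40,"dz":0,"claw":80}
    - {"ax":0,"ay":0,"az":0,"dx":-2,"dy":40,"dz":0,"claw":80}
    - {"ax":0,"ay":0,"az":0,"dx":-2,"dy":40,"dz":0,"claw":80}
    - {"ax":0,"ay":0,"az":-8.5,"dx":0,"dy":0,"dz":0,"claw":80}
    - {"ax":0,"ay":0,"az":-8.5,"dx":0,"dy":0,"dz":0,"claw":80}
    - {"ax":0,"ay":0,"az":-8.5,"dx":0,"dy":0,"dz":0,"claw":80}
    - {"ax":0,"ay":0,"az":-8.5,"dx":0,"dy":0,"dz":0,"claw":80}
    - {"ax":0,"ay":0,"az":-8.5,"dx":0,"dy":0,"dz":0,"claw":80}
    - {"ax":0,"ay":0,"az":-8.5,"dx":0,"dy":0,"dz":0,"claw":80}
    - {"ax":0,"ay":0,"az":-8.5,"dx":0,"dy":0,"dz":0,"claw":80}
    - {"ax":0,"ay":0,"az":-8.5,"dx":0,"dy":0,"dz":0,"claw":80}

```text
time_s: 18.5
tcp_pos: [0.4966, 0.2596, 0.2182]
ee_rot: [[-0.306, -0.952, 0.0], [-0.952, 0.306, -0.0], [0.0, -0.0, -1.0]]
wrist_force: [0.5, 0.3, 1.1]
gripper_width: 0.92
gripper_force: 0.0
```

```bash
python3 -c "
from h import *
go((500,260,220),16.8)"
```

```text
j [ 44.2  16.6 -10.4   0.  -63.  -62. ] p [496.6 259.6 218.2] yaw -107.8 F [0.5 0.3 1.1]
shift [-1.5 -3.1 -1.8] turn [-1.000e-02 -1.000e-02 -1.246e+02] shift after turn [ 3.4  0.6 -1.8]
```

>>> play_rows:
  steps:
    - {"ax":0,"ay":0,"az":-8.3,"dx":0,"dy":0,"dz":0,"claw":80}
    - {"ax":0,"ay":0,"az":-8.3,"dx":0,"dy":0,"dz":0,"claw":80}
    - {"ax":0,"ay":0,"az":-8.3,"dx":0,"dy":0,"dz":0,"claw":80}
    - {"ax":0,"ay":0,"az":-8.3,"dx":0,"dy":0,"dz":0,"claw":80}
    - {"ax":0,"ay":0,"az":-8.3,"dx":0,"dy":0,"dz":0,"claw":80}
    - {"ax":0,"ay":0,"az":-8.3,"dx":0,"dy":0,"dz":0,"claw":80}
    - {"ax":0,"ay":0,"az":-8.3,"dx":0,"dy":0,"dz":0,"claw":80}
    - {"ax":0,"ay":0,"az":-8.3,"dx":0,"dy":0,"dz":0,"claw":80}
    - {"ax":0,"ay":0,"az":-8.3,"dx":0,"dy":0,"dz":0,"claw":80}
    - {"ax":0,"ay":0,"az":-8.3,"dx":0,"dy":0,"dz":0,"claw":80}
    - {"ax":0,"ay":0,"az":-8.3,"dx":0,"dy":0,"dz":0,"claw":80}
    - {"ax":0,"ay":0,"az":-8.3,"dx":0,"dy":0,"dz":0,"claw":80}
    - {"ax":0,"ay":0,"az":-8.3,"dx":0,"dy":0,"dz":0,"claw":80}
    - {"ax":0,"ay":0,"az":-8.3,"dx":0,"dy":0,"dz":0,"claw":80}
    - {"ax":0,"ay":0,"az":-8.3,"dx":0,"dy":0,"dz":0,"claw":80}
    - {"ax":0,"ay":0,"az":0,"dx":3.4,"dy":0.6,"dz":0,"claw":80}
    - {"ax":0,"ay":0,"az":0,"dx":0,"dy":0,"dz":0,"claw":80}
    - {"ax":0,"ay":0,"az":0,"dx":0,"dy":0,"dz":0,"claw":80}

```text
time_s: 20.3
tcp_pos: [0.5002, 0.2598, 0.218]
ee_rot: [[0.959, 0.283, -0.0], [0.283, -0.959, -0.0], [-0.0, 0.0, -1.0]]
wrist_force: [0.1, 0.1, 0.5]
gripper_width: 0.918
gripper_force: 0.0
```

```bash
python3 - <<'E'
from h import *
c=capture('wrist'); save(c,'w_pl1'); go((500,260,220),16.8)
E
```

```text
j [ 43.9  16.9 -10.    0.  -63.1  62.5] p [500.1 259.8 218. ] yaw 16.47 F [ 0.1 -1.   1.1]
shift [-0.1 -0.3 -2. ] turn [ 0.01  0.01 -0.33] shift after turn [-0.1 -0.3 -2. ]
```

View pics/w_pl1.png

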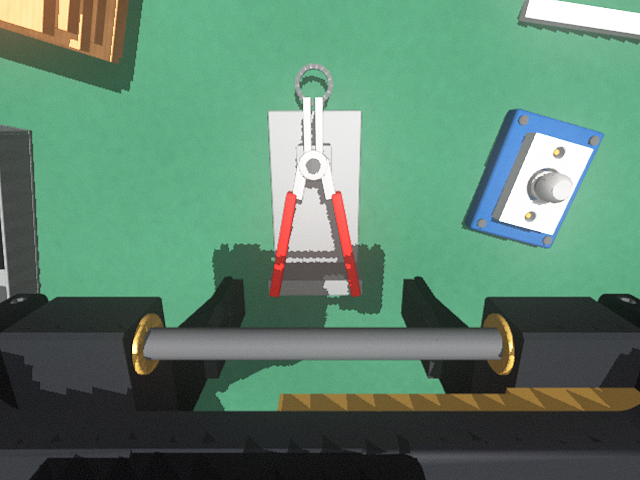

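The pliers lie symmetric in view: pivot (313,165), ring (314,83), handle ends (274,293) and (357,293). I'll take a second, lower view for height.

>>> play_rows:
  steps:
    - {"ax":0,"ay":0,"az":0,"dx":0,"dy":0,"dz":25,"claw":80}
    - {"ax":0,"ay":0,"az":0,"dx":0,"dy":0,"dz":25,"claw":80}
    - {"ax":0,"ay":0,"az":0,"dx":0,"dy":0,"dz":0,"claw":80}
    - {"ax":0,"ay":0,"az":0,"dx":0,"dy":0,"dz":0,"claw":80}
    - {"ax":0,"ay":0,"az":0,"dx":0,"dy":0,"dz":0,"claw":80}

```text
time_s: 20.85
tcp_pos: [0.501, 0.2603, 0.1696]
ee_rot: [[0.958, 0.286, 0.002], [0.286, -0.958, 0.001], [0.003, -0.0, -1.0]]
wrist_force: [0.5, -0.1, 0.2]
gripper_width: 0.923
gripper_force: 0.0
```

```bash
python3 - <<'E'
from h import *
c=capture('wrist'); save(c,'w_pl2'); s=sense(); print(s['tcp_pos'],s['ee_rot'][:,0])
D={}
for n in ('w_pl1','w_pl2'):
    k=load(n); H,S,V=cv2.split(cv2.cvtColor(k['frame'],cv2.COLOR_BGR2HSV)); w=cloud(k)
    red=(((H<8)|(H>172))&(S>150)&(V>90)).astype(np.uint8)
    qs=sorted(big(red,(230,150,420,400))[:2],key=lambda q:q[:,0,0].mean()); L=[]
    for q in qs:
        mk=np.zeros((480,640),np.uint8); cv2.drawContours(mk,[q],-1,1,-1)
        print(n,cv2.boundingRect(q),rect(k,q,.072),'z',np.round(np.nanpercentile(w[mk>0][:,2],[10,50,90]),4))
        top=q[:,0][q[:,0,1].argmin()]; L.append((q[:,0][q[:,0,1]<=top[1]+1].mean(0)))
    D[n]=(k,L)
for i in (0,1): print('front of handle',np.round(tri([D[n][0] for n in D],[D[n][1][i] for n in D])*1000,1),[D[n][1][i] for n in D])
E
```

```text
[0.50094112 0.26031212 0.16967557] [0.95820624 0.28606476 0.00278512]
w_pl1 (270, 192, 26, 105) (array([473. , 287.9]), array([97.9,  9. ]), 5.29) z [0.0701 0.0714 0.0723]
w_pl1 (332, 192, 28, 105) (array([489. , 234.2]), array([97.8,  8.8]), 27.99) z [0.0703 0.0714 0.0723]
w_pl2 (261, 204, 31, 123) (array([473.6, 287.9]), array([99.,  9.]), 5.22) z [0.0702 0.0714 0.0723]
w_pl2 (334, 204, 33, 123) (array([489.4, 234.3]), array([98.8,  8.7]), 28.01) z [0.0703 0.0714 0.0723]
front of handle [515.1 294.9  41.5] [array([289.8, 192.4]), array([285. , 204.6])]
front of handle [527.8 252.5  42.1] [array([337.66666667, 192.33333333]), array([341. , 204.6])]
```

>>> play_rows:
  steps:
    - {"ax":0,"ay":0,"az":0,"dx":2.5,"dy":-6.3,"dz":10,"claw":80}
    - {"ax":0,"ay":0,"az":0,"dx":0,"dy":0,"dz":25,"claw":80}
    - {"ax":0,"ay":0,"az":0,"dx":0,"dy":0,"dz":25,"claw":80}
    - {"ax":0,"ay":0,"az":0,"dx":0,"dy":0,"dz":15,"claw":80}
    - {"ax":0,"ay":0,"az":0,"dx":0,"dy":0,"dz":10,"claw":80}
    - {"ax":0,"ay":0,"az":0,"dx":0,"dy":0,"dz":10,"claw":80}
    - {"ax":0,"ay":0,"az":0,"dx":0,"dy":0,"dz":10,"claw":80}
    - {"ax":0,"ay":0,"az":0,"dx":0,"dy":0,"dz":5,"claw":80}
    - {"ax":0,"ay":0,"az":0,"dx":0,"dy":0,"dz":0,"claw":80}
    - {"ax":0,"ay":0,"az":0,"dx":0,"dy":0,"dz":0,"claw":80}

```text
time_s: 21.9
tcp_pos: [0.501, 0.2666, 0.0585]
ee_rot: [[0.958, 0.286, 0.001], [0.286, -0.958, 0.0], [0.001, -0.0, -1.0]]
wrist_force: [0.0, -0.3, -0.3]
gripper_width: 0.922
gripper_force: 0.0
```

>>> play_rows:
  steps:
    - {"ax":0,"ay":0,"az":0,"dx":0,"dy":0,"dz":-1.5,"claw":70}
    - {"ax":0,"ay":0,"az":0,"dx":0,"dy":0,"dz":0,"claw":64}
    - {"ax":0,"ay":0,"az":0,"dx":0,"dy":0,"dz":0,"claw":60}
    - {"ax":0,"ay":0,"az":0,"dx":0,"dy":0,"dz":0,"claw":56}
    - {"ax":0,"ay":0,"az":0,"dx":0,"dy":0,"dz":0,"claw":52}
    - {"ax":0,"ay":0,"az":0,"dx":0,"dy":0,"dz":0,"claw":48}
    - {"ax":0,"ay":0,"az":0,"dx":0,"dy":0,"dz":0,"claw":44}
    - {"ax":0,"ay":0,"az":0,"dx":0,"dy":0,"dz":0,"claw":40}
    - {"ax":0,"ay":0,"az":0,"dx":0,"dy":0,"dz":0,"claw":36}
    - {"ax":0,"ay":0,"az":0,"dx":0,"dy":0,"dz":0,"claw":32}
    - {"ax":0,"ay":0,"az":0,"dx":0,"dy":0,"dz":0,"claw":28}
    - {"ax":0,"ay":0,"az":0,"dx":0,"dy":0,"dz":0,"claw":20}
    - {"ax":0,"ay":0,"az":0,"dx":0,"dy":0,"dz":0,"claw":20}
    - {"ax":0,"ay":0,"az":0,"dx":0,"dy":0,"dz":0,"claw":20}

```text
time_s: 23.3
tcp_pos: [0.5007, 0.2666, 0.0599]
ee_rot: [[0.958, 0.286, 0.0], [0.286, -0.958, 0.0], [0.0, -0.0, -1.0]]
wrist_force: [-3.2, 0.4, 5.5]
gripper_width: 0.397
gripper_force: 30.0
```

```bash
python3 - <<'E'
from h import *
c=capture('wrist'); save(c,'w_pl3'); go((500,260,220),16.6); print(sense()['gripper_width']*87)
E
```

```text
j [ 44.4  27.2 -20.1   0.  -42.6  62.2] p [500.8 266.6  60. ] yaw 16.63 F [-3.5  1.3  6.4]
shift [  -2.6    6.1 -160. ] turn [-0.   -0.02  0.03] shift after turn [  -2.6    6.1 -160. ]
34.923846435061684
```

View pics/w_pl3.png

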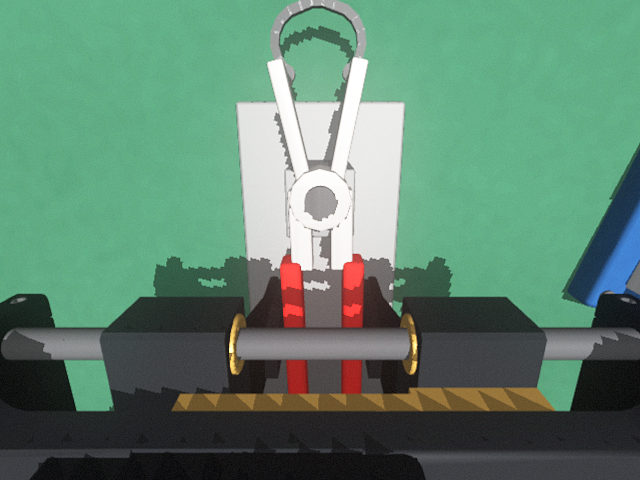

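The squeeze worked: the handles are parallel at 35 mm, which is the stop, and the ring is spread round (318,30) with the pivot at (320,203). I'll lift and measure the ring in hand from the depth cloud.

>>> play_rows:
  steps:
    - {"ax":0,"ay":0,"az":0,"dx":0,"dy":0,"dz":-3,"claw":20}
    - {"ax":0,"ay":0,"az":0,"dx":0,"dy":0,"dz":-7,"claw":20}
    - {"ax":0,"ay":0,"az":0,"dx":0,"dy":0,"dz":-12,"claw":20}
    - {"ax":0,"ay":0,"az":0,"dx":0,"dy":0,"dz":-14,"claw":20}
    - {"ax":0,"ay":0,"az":0,"dx":0,"dy":0,"dz":-14,"claw":20}
    - {"ax":0,"ay":0,"az":0,"dx":0,"dy":0,"dz":-10,"claw":20}
    - {"ax":0,"ay":0,"az":0,"dx":0,"dy":0,"dz":-5,"claw":20}
    - {"ax":0,"ay":0,"az":0,"dx":0,"dy":0,"dz":0,"claw":20}
    - {"ax":0,"ay":0,"az":0,"dx":0,"dy":0,"dz":0,"claw":20}
    - {"ax":0,"ay":0,"az":0,"dx":0,"dy":0,"dz":0,"claw":20}

```text
time_s: 24.35
tcp_pos: [0.5003, 0.2661, 0.1238]
ee_rot: [[0.958, 0.286, -0.001], [0.286, -0.958, -0.001], [-0.002, 0.001, -1.0]]
wrist_force: [-0.5, -0.2, -2.1]
gripper_width: 0.394
gripper_force: 30.0
```

```bash
cat >> h.py <<'E'
def hand(c,v=1):
    # ring and pliers in the tool frame (mm) from the depth cloud
    s=sense(); R=s['ee_rot']; t=(cloud(c)-s['tcp_pos'])@R*1000
    q=(t[...,0]>85)&(t[...,0]<160)&(np.abs(t[...,1])<45)
    r=q&(t[...,2]>25)&(t[...,2]<45); P=t[r]
    A=np.c_[2*P[:,:2],np.ones(len(P))]
    for _ in range(3):
        x=np.linalg.lstsq(A,(P[:,:2]**2).sum(1),rcond=None)[0]; rad=np.sqrt(x[2]+x[0]**2+x[1]**2)
        e=np.hypot(P[:,0]-x[0],P[:,1]-x[1]); k=np.abs(e-rad)<4; P=P[k];A=A[k]
    e=np.hypot(P[:,0]-x[0],P[:,1]-x[1])
    pl=np.linalg.lstsq(np.c_[P[:,:2]-x[:2],np.ones(len(P))],P[:,2],rcond=None)[0]
    print('ring c',np.round(x[:2],1),'rad',round(rad,1),np.round(np.percentile(e,[3,97]),1),'top z',np.round(pl[2],1),'slopes deg',np.round(np.degrees(pl[:2]),2),'n',len(P))
    j=(t[...,0]>25)&(t[...,0]<100)&(np.abs(t[...,1])<25)&(np.abs(t[...,2]+2)<22); J=t[j]
    pj=np.linalg.lstsq(np.c_[J[:,:2]-[60,0],np.ones(len(J))],J[:,2],rcond=None)[0]; print('jaw plane z',np.round(pj[2],1),np.round(np.degrees(pj[:2]),2),len(J))
    return t
E
python3 - <<'E'
from h import *
c=capture('wrist'); save(c,'w_pl4'); go((588,70,120),16.6); print(sense()['gripper_width']*87,sense()['gripper_force']); t=hand(c)
for a in range(90,150,6):
    q=(t[...,0]>a)&(t[...,0]<a+6)&(np.abs(t[...,1])<40)&(t[...,2]<60)&(t[...,2]>-30)
    print(a,q.sum(),np.round(np.percentile(t[q][:,2],[5,50,95]),1) if q.sum() else '',np.round(np.percentile(t[q][:,1],[1,99]),1) if q.sum() else '')
E
```

```text
j [ 44.4  22.6 -16.5   0.  -51.   62.2] p [500.4 266.1 123.8] yaw 16.63 F [ 0.1  1.2 -2.5]
shift [ 27.9 213.    4. ] turn [0.05 0.09 0.03] shift after turn [ 28.  213.    3.8]
34.3000818139883 29.999417457729578
ring c [117.   -1.6] rad 19.0 [16.1 21.9] top z 35.4 slopes deg [1.55 0.11] n 1985
jaw plane z -11.1 [ 1.97 -0.11] 9046
90 629 [-9.9 -8.7 -6.9] [-17.2  14.9]
96 662 [-9.8 -8.6 -3.4] [-18.6  15.9]
102 441 [-9.5 -8.  36.3] [-18.9  16.4]
108 124 [34.2 35.3 36.4] [-22.6  19.2]
114 269 [34.3 35.4 36.8] [-23.6  20.2]
120 318 [34.3 35.5 37.9] [-23.4  20. ]
126 534 [34.2 35.6 38.9] [-21.1  17.7]
132 578 [34.4 35.6 38. ] [-15.8  12.7]
138 0  
144 0
```

```bash
sed -i 's/def hand(c,v=1):/def hand(c,s=None):/; s/    s=sense(); R=s\[.ee_rot.\]; t=/    s=s or sense(); R=s["ee_rot"]; t=/' h.py; python3 - <<'E'
from h import *
y=np.radians(16.63);a,b=np.cos(y),np.sin(y)
hand(load('w_pl3'),dict(ee_rot=np.array([[a,b,0],[b,-a,0],[0,0,-1]]),tcp_pos=np.array([.5008,.2666,.0600])))
hand(capture('wrist'))
E
```

```text
ring c [117.2  -1.5] rad 19.0 [16.1 22. ] top z 34.6 slopes deg [ 1.02 -0.05] n 1981
jaw plane z -10.4 [ 0.53 -1.34] 9858
ring c [117.   -1.6] rad 19.0 [16.1 21.9] top z 35.5 slopes deg [1.63 0.01] n 1985
jaw plane z -11.0 [ 2.04 -0.11] 9058
```

>>> play_rows:
  steps:
    - {"ax":0,"ay":0,"az":0,"dx":-4,"dy":8,"dz":0,"claw":20}
    - {"ax":0,"ay":0,"az":0,"dx":-7,"dy":16.5,"dz":0,"claw":20}
    - {"ax":0,"ay":0,"az":0,"dx":-7,"dy":16.5,"dz":0,"claw":20}
    - {"ax":0,"ay":0,"az":0,"dx":-7,"dy":16.5,"dz":0,"claw":20}
    - {"ax":0,"ay":0,"az":0,"dx":-7,"dy":16.5,"dz":0,"claw":20}
    - {"ax":0,"ay":0,"az":0,"dx":-7,"dy":16.5,"dz":0,"claw":20}
    - {"ax":0,"ay":0,"az":0,"dx":-7,"dy":16.5,"dz":0,"claw":20}
    - {"ax":0,"ay":0,"az":0,"dx":-7,"dy":16.5,"dz":0,"claw":20}
    - {"ax":0,"ay":0,"az":0,"dx":-7,"dy":16.5,"dz":0,"claw":20}
    - {"ax":0,"ay":0,"az":0,"dx":-7,"dy":16.5,"dz":0,"claw":20}
    - {"ax":0,"ay":0,"az":0,"dx":-7,"dy":16.5,"dz":0,"claw":20}
    - {"ax":0,"ay":0,"az":0,"dx":-7,"dy":16.5,"dz":0,"claw":20}
    - {"ax":0,"ay":0,"az":0,"dx":-7,"dy":16.5,"dz":0,"claw":20}
    - {"ax":0,"ay":0,"az":0,"dx":-3,"dy":8,"dz":0,"claw":20}
    - {"ax":0,"ay":0.5,"az":0,"dx":0,"dy":0,"dz":0,"claw":20}
    - {"ax":0,"ay":0,"az":0,"dx":0,"dy":0,"dz":0,"claw":20}
    - {"ax":0,"ay":0,"az":0,"dx":0,"dy":0,"dz":0,"claw":20}

```text
time_s: 26.15
tcp_pos: [0.475, 0.0358, 0.1247]
ee_rot: [[0.958, 0.287, 0.009], [0.287, -0.958, 0.002], [0.009, 0.0, -1.0]]
wrist_force: [0.7, 0.7, -2.7]
gripper_width: 0.394
gripper_force: 30.0
```

```bash
python3 - <<'E'
from h import *
c=capture('wrist'); save(c,'w_st1'); go((475.3,34.9,123.8),16.6); print(sense()['ee_rot'][2,:]); t=hand(c)
R=sense()['ee_rot']; w=cloud(c)
q=(w[...,2]>.050)&(w[...,2]<.068)&(np.hypot(w[...,0]-.587,w[...,1]-.069)<.03)
v,u=np.where(q); print(q.sum(),u.min(),u.max(),v.min(),v.max(),'world',np.nanmean(w[q],0),'zmax',np.nanpercentile(w[q][:,2],95))
top=q&(w[...,2]>.0585); P=t[top]; print('top tool',P.shape,np.round(P.mean(0),1),np.round(np.percentile(P[:,:2],[1,99],axis=0),1).tolist(),'world',w[top].mean(0))
(cx,cy),r=cv2.minEnclosingCircle(P[:,:2].astype(np.float32)); print('circle',cx,cy,r)
H,S,V=cv2.split(cv2.cvtColor(c['frame'],cv2.COLOR_BGR2HSV)); v,u=np.where(top); print('brightness',np.percentile(V[top],[10,50,90]))
E
```

```text
j [ 24.   14.4 -29.2   0.1 -45.9  82.6] p [475.   35.9 124.7] yaw 16.68 F [ 0.5  0.5 -2.2]
shift [-0.   1.   0.9] turn [ 0.01 -0.52  0.08] shift after turn [-0.   1.   0.9]
[ 9.05507139e-03  2.04527060e-04 -9.99958981e-01]
ring c [117.1  -1.6] rad 19.0 [16.1 21.9] top z 35.4 slopes deg [1.6 0.1] n 1983
jaw plane z -11.2 [ 1.97 -0.13] 9055
1881 300 346 37 88 world [0.58689296 0.06819288 0.05842331] zmax 0.06146448547275746
top tool (1072, 3) [116.3   1.4  65.4] [[107.2, -7.6], [125.7, 10.5]] world [0.58741125 0.0681271  0.06033788]
circle 115.7529525756836 1.138372540473938 10.845011711120605
brightness [186. 255. 255.]
```

```bash
python3 - <<'E'
from h import *
c=load('w_st1'); s=sense(); R=s['ee_rot']; t=(cloud(c)-s['tcp_pos'])@R*1000
r=(t[...,0]>85)&(np.abs(t[...,1])<45)&(t[...,2]>25)&(t[...,2]<45); P=t[r]
d=P[:,:2]-[117.1,-1.6]; a=np.degrees(np.arctan2(d[:,1],d[:,0])); e=np.hypot(*d.T)
for b in range(-180,180,20):
    k=(a>=b)&(a<b+20)
    if k.sum()>5: print(b,k.sum(),np.round(np.percentile(e[k],[2,98]),1),np.round(np.median(P[k][:,2]),1))
# boss
x,y=np.round(t[203,320],1)[:2]; print('px',t[203,320])
H,S,V=cv2.split(cv2.cvtColor(c['frame'],cv2.COLOR_BGR2HSV))
for col in (t[170:240,320],): print(np.round(col[::4,[0,2]],1).tolist())
q=(t[...,2]<-14)&(t[...,2]>-30)&(t[...,0]>20)&(t[...,0]<95)&(np.abs(t[...,1])<25); print('boss',q.sum(),cv2.minEnclosingCircle(t[q][:,:2].astype(np.float32)),t[q][:,:2].mean(0))
# red handle front edge
red=((H<8)|(H>172))&(S>150)&(np.abs(t[...,2]+10)<14)&(np.abs(t[...,1])<25); print('handle front x',np.percentile(t[red][:,0],[90,98]), 'y mid',[np.round(np.percentile(t[red&(np.sign(t[...,1]+1.5)==sg)][:,1],[3,97]),1) for sg in (-1,1)])
E
```

```text
-160 16 [19.5 21.3] 32.8
-140 90 [15.2 19. ] 35.2
-120 59 [16.3 21.3] 35.2
-100 154 [17.8 22. ] 35.2
-80 179 [18.2 22.3] 35.4
-60 188 [17.4 21.9] 35.7
-40 186 [16.1 20.7] 35.6
-20 146 [16.  19.8] 35.6
0 156 [16.1 19.7] 35.4
20 185 [16.1 21. ] 35.6
40 189 [17.5 22.1] 35.5
60 173 [18.1 22.2] 35.5
80 153 [17.7 22. ] 35.3
100 32 [15.6 21.2] 35.5
120 78 [15.2 20. ] 35.2
px [ 5.48617448e+01  4.12246201e-03 -1.88228621e+01]
[[66.4, -13.7], [65.1, -15.4], [63.7, -15.9], [62.2, -15.7], [61.1, -18.2], [59.8, -19.1], [58.1, -18.2], [56.6, -18.2], [55.1, -18.3], [53.5, -17.5], [52.2, -18.7], [50.5, -18.1], [48.4, -15.8], [46.7, -15.5], [44.8, -14.3], [43.2, -14.5], [-0.4, 124.9], [-3.9, 125.5]]
boss 2842 ((55.11002731323242, -0.26006224751472473), 11.913058280944824) [55.5842514  -0.21841528]
handle front x [25.18018176 27.81593534] y mid [array([-16.3,  -7.1]), array([ 9.5, 18.1])]
```

>>> play_rows:
  steps:
    - {"ax":0,"ay":0,"az":0,"dx":-0.6,"dy":1.4,"dz":2,"claw":20}
    - {"ax":0,"ay":0,"az":0,"dx":-0.6,"dy":1.4,"dz":4,"claw":20}
    - {"ax":0,"ay":0,"az":0,"dx":0,"dy":0,"dz":5,"claw":20}
    - {"ax":0,"ay":0,"az":0,"dx":0,"dy":0,"dz":5,"claw":20}
    - {"ax":0,"ay":0,"az":0,"dx":0,"dy":0,"dz":4,"claw":20}
    - {"ax":0,"ay":0,"az":0,"dx":0,"dy":0,"dz":2,"claw":20}
    - {"ax":0,"ay":0,"az":0,"dx":0,"dy":0,"dz":0,"claw":20}
    - {"ax":0,"ay":0,"az":0,"dx":0,"dy":0,"dz":0,"claw":20}
    - {"ax":0,"ay":0,"az":0,"dx":0,"dy":0,"dz":0,"claw":20}

```text
time_s: 27.1
tcp_pos: [0.4748, 0.0324, 0.1029]
ee_rot: [[0.958, 0.286, 0.009], [0.286, -0.958, 0.002], [0.009, 0.0, -1.0]]
wrist_force: [-0.1, 0.2, -1.5]
gripper_width: 0.391
gripper_force: 30.0
```

```bash
cat >> h.py <<'E'
def stub(c):
    s=sense(); R=s['ee_rot']; w=cloud(c); t=(w-s['tcp_pos'])@R*1000
    zt=(1000*s['tcp_pos'][2]-61)
    q=(np.hypot(t[...,0]-117,t[...,1])<15)&(w[...,2]>.0585)&(w[...,2]<.0635)&(t[...,2]>zt-6)
    P=t[q]; b=np.percentile(P[:,:2],[1,99],axis=0); print('stub',len(P),b.round(1).tolist(),'c',b.mean(0).round(2),'z tool',np.median(P[:,2]).round(1))
    b=(t[...,2]<-14)&(t[...,2]>-30)&(t[...,0]>20)&(t[...,0]<95)&(np.abs(t[...,1])<25)
    print('boss c',np.round(cv2.minEnclosingCircle(t[b][:,:2].astype(np.float32))[0],2))
E
python3 - <<'E'
from h import *
c=capture('wrist'); save(c,'w_st2'); go((475,35,100),16.6); hand(c); stub(c)
# top camera: the boss and stub / flange seen from above
k=capture('top'); save(k,'top3')
E
```

```text
j [ 23.6  16.2 -30.8   0.1 -42.6  83. ] p [474.8  32.4 102.8] yaw 16.63 F [-0.1 -0.2 -2.8]
shift [ 0.9 -2.4  2.9] turn [ 0.01 -0.53  0.03] shift after turn [ 0.9 -2.4  2.8]
ring c [121.  -2.] rad 15.5 [12.1 18.5] top z 37.5 slopes deg [-8.91  0.55] n 1239
jaw plane z -11.1 [ 1.99 -0.15] 9053
stub 1375 [[108.8, -11.1], [127.2, 7.4]] c [117.97  -1.88] z tool 43.6
boss c [55.22 -0.38]
```

The ring (117.7,−1.6) and stub (118.0,−1.9) now agree within 0.3 mm, and the ring is still about 4 mm above the stub top. I'll lower gently and watch the force.

>>> play_rows:
  steps:
    - {"ax":0,"ay":0,"az":0,"dx":0.2,"dy":-0.2,"dz":1.5,"claw":20}
    - {"ax":0,"ay":0,"az":0,"dx":0,"dy":0,"dz":1.5,"claw":20}
    - {"ax":0,"ay":0,"az":0,"dx":0,"dy":0,"dz":1.5,"claw":20}
    - {"ax":0,"ay":0,"az":0,"dx":0,"dy":0,"dz":1.5,"claw":20}
    - {"ax":0,"ay":0,"az":0,"dx":0,"dy":0,"dz":1.5,"claw":20}
    - {"ax":0,"ay":0,"az":0,"dx":0,"dy":0,"dz":1.5,"claw":20}
    - {"ax":0,"ay":0,"az":0,"dx":0,"dy":0,"dz":1.5,"claw":20}
    - {"ax":0,"ay":0,"az":0,"dx":0,"dy":0,"dz":1.5,"claw":20}
    - {"ax":0,"ay":0,"az":0,"dx":0,"dy":0,"dz":0,"claw":20}
    - {"ax":0,"ay":0,"az":0,"dx":0,"dy":0,"dz":0,"claw":20}

```text
time_s: 28.2
tcp_pos: [0.4749, 0.0326, 0.0906]
ee_rot: [[0.958, 0.286, 0.008], [0.286, -0.958, 0.002], [0.009, 0.0, -1.0]]
wrist_force: [0.1, -0.6, -2.3]
gripper_width: 0.396
gripper_force: 30.0
```

```bash
cat >> h.py <<'E'
def inring(c):
    # ring and stub at once, split by radius about the stub centre
    s=sense(); R=s['ee_rot']; w=cloud(c); t=(w-s['tcp_pos'])@R*1000
    st=(np.hypot(t[...,0]-117.7,t[...,1]+1.6)<14)&(w[...,2]>.0585)&(w[...,2]<.0635)&(t[...,2]>0)
    b=np.percentile(t[st][:,:2],[1,99],axis=0) if st.sum()>50 else np.zeros((2,2)); print('stub top',st.sum(),b.round(1).tolist(),b.mean(0).round(2))
    r=(t[...,0]>100)&(t[...,2]>31)&(t[...,2]<39)&(np.abs(np.hypot(t[...,0]-117.1,t[...,1]+1.6)-19)<3.4); P=t[r]
    b=np.percentile(P[:,:2],[1,99],axis=0); pl=np.linalg.lstsq(np.c_[P[:,:2]-[117,-1.6],np.ones(len(P))],P[:,2],rcond=None)[0]
    print('ring',len(P),b.round(1).tolist(),'z',pl[2].round(2),'slope',np.degrees(pl[:2]).round(2),'world z',np.median(w[r][:,2]).round(4))
E
python3 - <<'E'
from h import *
inring(load('w_st1'))
c=capture('wrist'); save(c,'w_st3'); go((475,32,75),16.6); inring(c); stub(c); print(sense()['moment'])
E
```

```text
stub top 1072 [[108.6, -10.8], [127.0, 7.3]] [117.81  -1.78]Traceback (most recent call last):
  File "<stdin>", line 2, in <module>
  File "h.py", line 72, in inring
    b=np.percentile(P[:,:2],[1,99],axis=0); pl=np.linalg.lstsq(np.c_[P[:,:2]-[117,-1.6],np.ones(len(P))],P[:,2],rcond=None)[0]
    return _quantile_unchecked(
        a, q, axis, out, overwrite_input, method, keepdims, weights)
    return _ureduce(a,
                    func=_quantile_ureduce_func,
    ...<5 lines>...
                    overwrite_input=overwrite_input,
                    method=method)
    r = func(a, **kwargs)
    result = _quantile(arr,
                       quantiles=q,
    ...<2 lines>...
                       out=out,
                       weights=wgt)
    slices_having_nans = np.isnan(arr[-1, ...])
                                  ~~~^^^^^^^^^
IndexError: index -1 is out of bounds for axis 0 with size 0
```

```bash
python3 - <<'E'
from h import *
c=capture('wrist'); save(c,'w_st3'); go((475,32,75),16.6); inring(c); print(sense()['moment'])
E
```

```text
j [ 23.6  17.2 -31.5   0.1 -40.7  82.9] p [474.9  32.7  90.7] yaw 16.63 F [ 0.1  0.  -2.5]
shift [-0.3  0.6 15.7] turn [ 0.01 -0.51  0.03] shift after turn [-0.1  0.6 15.7]
stub top 1596 [[108.5, -10.8], [127.0, 7.4]] [117.78  -1.67]
ring 1917 [[103.4, -23.2], [136.1, 19.7]] z 35.51 slope [0.97 0.13] world z 0.0562
[-0.17935131  0.24861242 -0.04310905]
```

>>> play_rows:
  steps:
    - {"ax":0,"ay":0,"az":0,"dx":-0.1,"dy":0,"dz":1.5,"claw":20}
    - {"ax":0,"ay":0,"az":0,"dx":0,"dy":0,"dz":1.5,"claw":20}
    - {"ax":0,"ay":0,"az":0,"dx":0,"dy":0,"dz":1.5,"claw":20}
    - {"ax":0,"ay":0,"az":0,"dx":0,"dy":0,"dz":1.5,"claw":20}
    - {"ax":0,"ay":0,"az":0,"dx":0,"dy":0,"dz":1.5,"claw":20}
    - {"ax":0,"ay":0,"az":0,"dx":0,"dy":0,"dz":1.5,"claw":20}
    - {"ax":0,"ay":0,"az":0,"dx":0,"dy":0,"dz":1.5,"claw":20}
    - {"ax":0,"ay":0,"az":0,"dx":0,"dy":0,"dz":1.5,"claw":20}
    - {"ax":0,"ay":0,"az":0,"dx":0,"dy":0,"dz":0,"claw":20}
    - {"ax":0,"ay":0,"az":0,"dx":0,"dy":0,"dz":0,"claw":20}

```text
time_s: 29.25
tcp_pos: [0.4749, 0.0326, 0.0786]
ee_rot: [[0.958, 0.286, 0.008], [0.286, -0.958, 0.002], [0.009, 0.0, -1.0]]
wrist_force: [0.6, 0.9, -2.8]
gripper_width: 0.396
gripper_force: 30.0
```

```bash
cat >> h.py <<'E'
def levels(c):
    s=sense(); w=cloud(c); t=(w-s['tcp_pos'])@s['ee_rot']*1000
    rr=np.hypot(t[...,0]-117.7,t[...,1]+1.6); f=(rr>24)&(rr<34)&(w[...,2]>.028)&(w[...,2]<.05)&(t[...,0]>117)
    g=(rr<8)&(w[...,2]>.055)&(w[...,2]<.066)
    print('flange top',f.sum(),np.median(w[f][:,2]).round(4),'stub top',np.median(w[g][:,2]).round(4))
E
python3 - <<'E'
from h import *
c=capture('wrist'); save(c,'w_st4'); go((475,32,75),16.6); inring(c); levels(c); print(sense()['moment'],sense()['gripper_width']*87)
E
```

```text
j [ 23.6  18.3 -32.3   0.1 -38.9  82.9] p [474.9  32.6  78.7] yaw 16.63 F [-0.1 -0.2 -2.7]
shift [-0.2  0.6  3.7] turn [ 0.01 -0.5   0.03] shift after turn [-0.1  0.6  3.7]
stub top 1857 [[108.6, -10.9], [127.1, 7.4]] [117.83  -1.76]
ring 1779 [[103.1, -23.2], [136.1, 19.8]] z 35.43 slope [0.85 0.08] world z 0.0443
flange top 1707 0.0356 stub top 0.0605
[-0.15634333  0.19694726 -0.02710422] 34.30723627948862
```

>>> play_rows:
  steps:
    - {"ax":0,"ay":0,"az":0,"dx":0,"dy":0,"dz":1.2,"claw":20}
    - {"ax":0,"ay":0,"az":0,"dx":0,"dy":0,"dz":1.0,"claw":20}
    - {"ax":0,"ay":0,"az":0,"dx":0,"dy":0,"dz":0.9,"claw":20}
    - {"ax":0,"ay":0,"az":0,"dx":0,"dy":0,"dz":0,"claw":20}
    - {"ax":0,"ay":0,"az":0,"dx":0,"dy":0,"dz":0,"claw":20}
    - {"ax":0,"ay":0,"az":0,"dx":0,"dy":0,"dz":0,"claw":20}

```text
time_s: 29.9
tcp_pos: [0.4749, 0.0327, 0.0756]
ee_rot: [[0.958, 0.286, 0.008], [0.286, -0.958, 0.002], [0.009, 0.0, -1.0]]
wrist_force: [-0.2, 0.4, -1.9]
gripper_width: 0.398
gripper_force: 30.0
```

```bash
python3 - <<'E'
from h import *
c=capture('wrist'); save(c,'w_st5'); go((475,32,75),16.6); inring(c); levels(c)
s=sense(); print(s['gripper_width']*87,s['gripper_force'],s['moment'])
w=cloud(c); t=(w-s['tcp_pos'])@s['ee_rot']*1000; rr=np.hypot(t[...,0]-117.1,t[...,1]+1.6)
def plane(q,n):
    y=np.radians(16.6); P=w[q]*1000; P=np.c_[P[:,0]*np.cos(y)+P[:,1]*np.sin(y),-P[:,0]*np.sin(y)+P[:,1]*np.cos(y),P[:,2]]
    m=np.abs(P[:,2]-np.median(P[:,2]))<1.5; P=P[m]; k=np.linalg.lstsq(np.c_[P[:,:2]-P[:,:2].mean(0),np.ones(len(P))],P[:,2],rcond=None)[0]; print(n,len(P),'slope deg',np.degrees(k[:2]).round(2),'z',k[2].round(2))
plane((np.abs(rr-19)<2)&(w[...,2]>.0385)&(w[...,2]<.046)&(t[...,0]>108),'ring')
plane((rr>23)&(rr<40)&(w[...,2]>.033)&(w[...,2]<.039),'flange')
k=capture('top'); save(k,'top4'); H,S,V=cv2.split(cv2.cvtColor(k['frame'],cv2.COLOR_BGR2HSV)); f=k['frame']; d=cv2.absdiff(f,load('top')['frame']).max(2)
# bystanders: compare patches with the first view
for n,(u,v) in dict(bush=(458,278),bearing=(296,318),offa=(298,165),offb=(282,181),gauge=(387,168),jar=(201,166),screw=(513,300),rest=(180,260)).items(): print(n,(d[v-9:v+10,u-9:u+10]>60).mean().round(3),end='; ')
E
```

```text
j [ 23.6  18.6 -32.4   0.1 -38.4  82.9] p [474.9  32.6  75.5] yaw 16.63 F [ 0.2 -1.  -2.8]
shift [-0.1  0.6  0.5] turn [ 0.01 -0.5   0.03] shift after turn [-0.1  0.6  0.5]
stub top 1941 [[108.7, -11.0], [127.0, 7.3]] [117.87  -1.86]
ring 1654 [[102.5, -23.2], [136.2, 19.8]] z 35.42 slope [ 0.25 -0.01] world z 0.0413
flange top 1657 0.0355 stub top 0.0605
34.896564944335545 29.999407064169645 [-0.14505107  0.21803887  0.00712509]
ring 1112 slope deg [ 0.09 -0.03] z 41.29
flange 4800 slope deg [ 0.01 -0.02] z 35.54
bush 0.0; bearing 0.654; offa 0.0; offb 0.0; gauge 0.0; jar 0.0; screw 0.0; rest 0.03;
```

The ring mid-plane is at about 39.7 mm, level within 0.1° and centred. Only the pliers' weight shows on the wrist. The bearing patch differs because the arm hides it. Handing in.

```bash
python3 -c "
from station import *
print(finish_job())"
```

```text
the job is handed in; nothing more can be done
None
```

The job is handed in: the flange measured fully home on its pegs, and the pliers are held squeezed to the stop with the ring level at the groove (mid-plane about 39.7 mm) and no contact force. Nothing was touched when one turn hit a joint limit mid-task; the bearing, under the arm at the last check, was still in place when last in view.

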